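Load a battery pack through the charger's dust flap

TASK

Put the slim battery pack with the wedge-shaped foot into the bench charger, foot down: push it through the sprung dust flap and on down until the contact cradle inside has reached the bottom of its travel, but gently (never with over 40 N on the cradle). Come out again so that both leaves of the flap close over the pack, and leave everything else on the table where it is.

Things in the scene. Friction and masses are not known exactly. Their poses are not given: they have to be found in the camera images.
- pack_center (a point): Centre (half-way up) of the slim dark battery pack, loose, 240 to 330 g: 36 (x) x 76 (y) x 75 mm (z, up). Its lowest 16 mm taper in x to a flat foot 20 mm wide; the sides above are parallel, the top flat, 37.5 mm above this point. It stands on its foot, turned up to 0.6 rad; a half turn makes no difference. Nothing else here fits the charger. The leaves of the flap hold it where it is let go.
- mouth (a point): Centre of the slot in the charger's top, level with its top face, 130 mm above the table; z up, x across the slot's narrow way, y along it. Slot 41 x 81 mm, flared lip 6 mm deep. Shut fingers, their slimmer way across the slot (x), fit in after the pack to push its top; fingers straddling it do not. The leaves close once the pack's top is 30 mm or more below the top face and the fingers are out.
- dock: The bench charger: a fixed grey block 120 (x) x 150 (y) x 130 mm with a slot in its top and a straight upright well below it; origin under its centre, z up, turned by up to 0.35 rad.
- cradle (a joint): Cradle in the well, unseen, under the pack's foot: 0 raised, 0.010 m bottom (hard stop); starts at 0 to 0.003. Moves straight down against 7 N of friction, no spring, stays put. Its mounting height is unknown: at the hard stop the pack's top lies 33 to 42 mm below the charger's top face. Pushing the pack takes 2 to 10 N on the way and rises steeply at the stop; over 40 N breaks the contacts.
- flap_a (a joint): Sprung steel leaf hinged on the slot's long +x side, 10 mm below the top face; with flap_b it closes the slot, meeting in the middle. 0 closed (level), about 1.5 rad hanging open, down into the well, when it reaches 30 mm below the top face. Opening both with the pack's foot takes up to 20 N; then they press on the pack's sides and hold it by friction against its weight.
- flap_b (a joint): The like leaf on the slot's -x side: 0 closed (level), about 1.5 rad hanging open. The leaves drag on fingers that come out of the slot, less so if these come slowly.
- brick: Bystander: a thick dark battery block with a flat foot, 62 x 80 x 58 mm, too thick for the slot; origin under its centre.
- adapter: Bystander: a low dark mains adapter, 52 x 105 x 34 mm; origin under its centre.
- pliers: Bystander: small pliers lying flat, 135 mm long; origin on the table under their middle.
- calipers: Bystander: calipers lying flat, 160 mm long, origin on the table under the beam's middle.
- driver: Bystander: a screwdriver lying flat, origin near its middle.
- cup: Bystander: a metal cup, 80 mm across and 90 mm tall, origin under its centre.
Mind the look-alikes: they are no part of the job. What is shaped like the dock but purple is not meant.

How it is judged:
By the outcome, as a careful person would: the job done as asked, in the order asked, and still so for the second after the job is handed in, with the robot touching nothing.
It also fails if it takes over 61 s, if anything falls off the work surface, if the arm or the gripper's body presses on something with over 40 N, if the wrist force passes 120 N, or if a joint passes its speed limit or range.

ROBOT

A 7-joint arm with a two-finger parallel gripper is mounted at the origin on the work surface. World frame = base frame: x ahead of the robot, y to its left, z up, the work surface at z = 0. Lengths are in m, angles in rad, forces in N, time in s.
With the tool pointing down it reaches from about 0.4 to 0.85 m from the base axis. Payload 4.5 kg.
Tool frame: the origin (TCP) lies at the very end of the fingers, on their centre line; the grasp point (between the pads) lies arm.grip_point_offset behind it (arm.grip_point_offset is the distance from the TCP to the grasp point, in m); z points along the fingers, y is the direction in which the jaws open and shut (so a half turn about z gives the same grasp; the last joint's range is limited). The gripper opens to 85 mm and grips with 20 to 120 N. Pads are 22 mm wide; open, the fingers measure 114 mm over their backs; the gripper's body (76 mm by 85 mm) begins 54 mm behind the grasp point. The pads swing forward as they close: fully open they stand 13 mm farther back than shut.
Start: joints at [-1.27, 0.689, -0.195, 1.565, 0.157, 0.902, -0.215], TCP at [0.165, 0.603, 0.211] pointing down, gripper open.
Joint ranges: [-3.01, 3.01], [-0.46, 2.08], [-1.47, 1.51], [0.13, 2.56], [-1, 4.14], [0.04, 2.09], [-2.66, 2.66]. Speed limits (rad/s): [2.57, 2.57, 3.14, 3.14, 3.14, 3.14, 3.14].

INTERFACE

Orientations are given as a unit quaternion [x, y, z, w].
In Python, from bench import arm gives the robot as it stands.
- The arm moves only by the tool send_rows, never from a script. Its argument "rows" is a list of rows, each a list of 7 numbers: the shift along the tool's x, y, z in m, then the turn, a rotation vector about the tool's x, y, z in rad, then the finger opening in m, from 0 to 0.0854. In form: [[x, y, z, wx, wy, wz, fingers], ...]. A call has 1 to 20 rows; each row shifts and turns the commanded pose from where the row before left it, along the tool's axes as they then stand; what a row does not reach is not made up. A row lasts 1/10 s, in which the tool goes at most 50 mm and 8.59 degrees, less where a joint would pass 70% of its speed; a pose out of reach is approached as far as the arm can. A call with a gripper value outside its range is refused whole. The fingers move at their own pace and stop on an object; "newtons" is the grip in N (left out, the last holds). Time passes only in rows, so rows that do not move let the fingers close. It gives the time, the measured TCP pose, the force and the opening at its end, in the units of the state.
- arm.state(): the state, without advancing time (a new reading comes with each control period).
- arm.get_image(name): name is "scene" or "top" or "wrist"; returns (picture, depth): 420x560x3 uint8, red, green, blue; 420x560 float32, m along the optical axis (not along the pixel's ray), 0 where there is no reading.
- arm.calibration(name): a dict with "K" (3x3 intrinsics, pixels), "cam_to_world" (4x4, takes a point from camera to world coordinates). Camera axes: x right, y down, z forward; pixel columns grow to the right and rows downward; lengths in m; the calibration is good to about 2 mm. A picture is of the moment at which its call begins: read the wrist's pose just before it. calibration takes no time and is no camera call; for the wrist camera it gives the pose at the moment of the call.
- arm.finish_job(): hands the job in, once; it reports no verdict.
The state is a dict: "time_s": time; "qpos": joint angles; "qd": joint speeds; "tau": joint torques, N m; "ee_pos": TCP position; "tool_rot": TCP orientation; "ft_force": force on the tool from outside, world axes, zero at the start; "torque": the same for the moment, N m; "finger_gap": opening from 0.0 (shut) to 1.0 (fully open).
Only numpy, scipy, OpenCV 4.12 (cv2) and the standard library are available. Lean on these libraries where they do the work, as an engineer would, in place of code of your own. Each camera call takes 0.05 s, during which the arm holds its last target.

## Working session

There is one attempt and no reset: what is moved stays moved. The work goes in short steps, Python scripts to look and compute and a tool call to move; the robot and the scene stay as the last step left them, time stands still between calls to the robot, and variables do not carry over. Pictures are saved under pics/ and viewed, and the job is handed in when it is done.

Besides the shell and the picture viewer there is one more tool, called by a JSON object that holds its "op" and its "data", one argument or row to a line. send_rows: Moves the arm, as the interface text tells. Its arguments: {"type":"object","properties":{"rows":{"type":"array"},"newtons":{"type":"number"}},"required":["rows"]}

```bash
mkdir -p pics; ls
python3 - <<'E'
from bench import arm
import cv2,numpy as np
s=arm.state();print(s); print(arm.grip_point_offset)
for n in("scene","top"):
    p,d=arm.get_image(n);cv2.imwrite(f"pics/{n}0.png",p[:,:,::-1]);np.savez(f"pics/{n}0.npz",p=p,d=d,**arm.calibration(n))
    print(arm.calibration(n))
E
```

```text
pics
{'time_s': 0.0, 'qpos': array([-1.27020247,  0.69000461, -0.19453226,  1.56638811,  0.15727634,
        0.90250234, -0.21509333]), 'qd': array([-3.57011205e-04, -3.28934898e-04,  6.80067643e-04, -9.54282478e-05,
       -1.74088918e-04,  8.58350666e-04, -2.21838098e-04]), 'tau': array([ 2.34645609e-05, -5.39586854e+01, -1.26676038e+00, -1.58542925e+01,
        8.99901817e-03,  9.23724758e-03,  2.42885019e-07]), 'ee_pos': array([0.16462353, 0.60218765, 0.21045994]), 'tool_rot': array([ 1.32954057e-01,  9.91121741e-01, -9.53105292e-04, -7.27163501e-05]), 'ft_force': array([-0.03868491,  0.33916491, -0.1237399 ]), 'torque': array([ 0.01492665, -0.01663937, -0.02223083]), 'finger_gap': 0.9976312210413265}
0.0187
{'K': array([[461.05113594,   0.        , 282.13677945],
       [  0.        , 461.05113594, 217.4190782 ],
       [  0.        ,   0.        ,   1.        ]]), 'cam_to_world': array([[-0.66398738,  0.45231082, -0.59542899,  1.26454028],
       [ 0.74753591,  0.42030993, -0.51432443,  0.62539984],
       [ 0.01763022, -0.78660949, -0.61719907,  0.87561937],
       [ 0.        ,  0.        ,  0.        ,  1.        ]])}
{'K': array([[434.79330872,   0.        , 284.21731713],
       [  0.        , 434.79330872, 212.93384945],
       [  0.        ,   0.        ,   1.        ]]), 'cam_to_world': array([[ 0.01625249, -0.99365045,  0.1113312 ,  0.3753194 ],
       [-0.99984459, -0.01691164, -0.00497882, -0.02163519],
       [ 0.00682999, -0.11123298, -0.99377089,  1.11299724],
       [ 0.        ,  0.        ,  0.        ,  1.        ]])}
```

View pics/scene0.png

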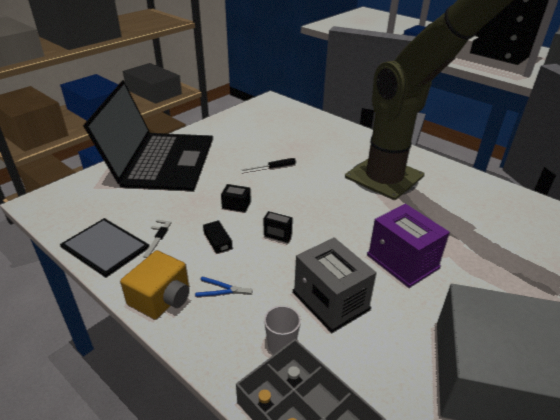

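View pics/top0.png

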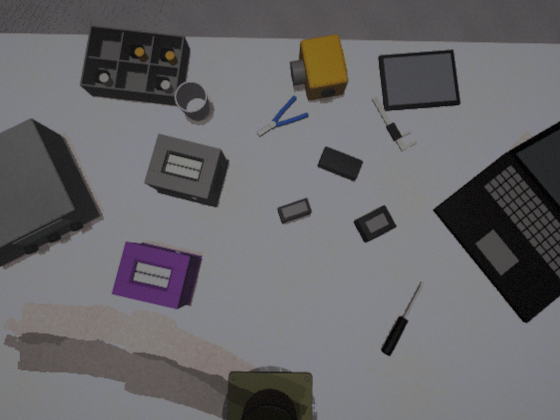

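```bash
cat > h.py <<'E'
import numpy as np,cv2
def load(n): return np.load(f"pics/{n}.npz")
def cloud(n):
    f=load(n);d=f["d"];K=f["K"];T=f["cam_to_world"]
    v,u=np.indices(d.shape)
    P=np.stack([(u-K[0,2])/K[0,0]*d,(v-K[1,2])/K[1,1]*d,d],-1)
    return P@T[:3,:3].T+T[:3,3],d>0
E
python3 - <<'E'
from h import *
f=load("top0");p=f["p"][:,:,::-1]
a=cv2.resize(p[180:250,260:410],None,fx=5,fy=5,interpolation=cv2.INTER_CUBIC)
b=cv2.resize(p[120:215,140:240],None,fx=4,fy=4,interpolation=cv2.INTER_CUBIC)
cv2.imwrite("pics/c1.png",cv2.convertScaleAbs(a,alpha=1.8));cv2.imwrite("pics/c2.png",cv2.convertScaleAbs(b,alpha=1.5))
P,ok=cloud("top0")
def rect(r,zlo,zhi):
    v0,v1,u0,u1=r;Q=P[v0:v1,u0:u1].reshape(-1,3);m=(Q[:,2]>zlo)&(Q[:,2]<zhi)
    q=Q[m];print(m.sum(),q.mean(0),np.median(q[:,2]),cv2.minAreaRect((q[:,:2]*1000).astype(np.float32)))
rect((190,232,270,318),.06,.09)
rect((200,250,350,402),.045,.075)
rect((125,212,140,235),.12,.14)
rect((140,190,350,280),.02,.05) if 0 else None
rect((232,315,105,205),.12,.14)
E
```

```text
489 [ 0.50185131 -0.05167487  0.07381198] 0.07406619983741924 ((502.2049560546875, -51.35434341430664), (36.65326690673828, 75.84878540039062), 19.7476749420166)
842 [ 0.47399774 -0.25180254  0.05659619] 0.056719067532162826 ((474.6440734863281, -252.93197631835938), (61.85224914550781, 80.54792785644531), 28.139219284057617)
3103 [0.59209221 0.2093823  0.12798975] 0.12862341257453325 ((592.6752319335938, 209.45455932617188), (151.3720703125, 120.55012512207031), 76.91152954101562)
3338 [0.34194376 0.26924792 0.1279638 ] 0.12864318465201202 ((342.34576416015625, 269.73443603515625), (152.3547821044922, 120.23055267333984), 78.1771469116211)
```

Run:
```python
from h import *
f=load("scene0");p=f["p"][:,:,::-1]
a=cv2.resize(p[175:250,210:300],None,fx=6,fy=6,interpolation=cv2.INTER_CUBIC)
cv2.imwrite("pics/c3.png",cv2.convertScaleAbs(a,alpha=2))
```

```text
(no output)
```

View pics/c1.png

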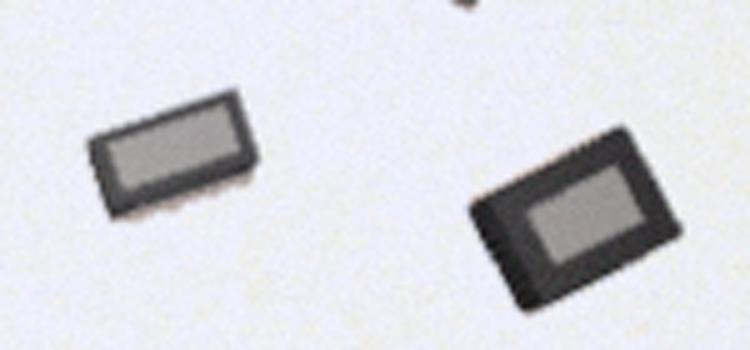

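View pics/c2.png

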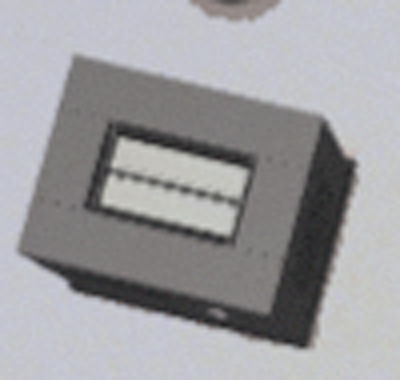

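View pics/c3.png

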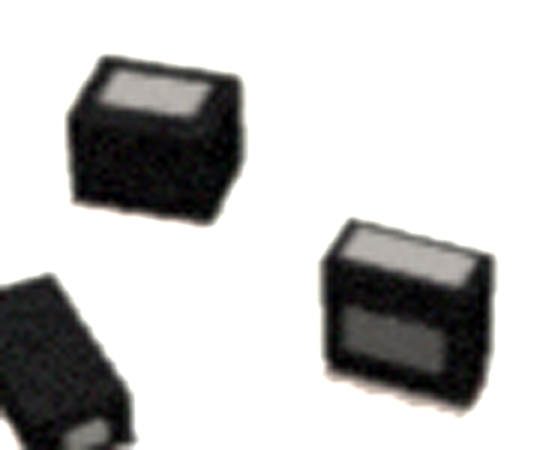

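Candidates in the top image are the pack at (294,211), the brick at (375,223) and the adapter at (340,163). The pack is the one at (294,211): it measures 36.6 x 75.8 x 74 mm, and the scene crop shows a slim, tapered body. The dock is the grey block at (186,170). The purple look-alike at (155,275) is not meant.

{"op": "send_rows", "data": {
  "rows": [
    [0,0,-0.012,0,0,0.137,0.0854],
    [0,0,-0.012,0,0,0.137,0.0854],
    [0,0,-0.012,0,0,0.137,0.0854],
    [0,0,-0.012,0,0,0.137,0.0854],
    [0,0,-0.012,0,0,0.137,0.0854],
    [0,0,-0.012,0,0,0.137,0.0854],
    [0,0,-0.012,0,0,0.137,0.0854],
    [0,0,0,0,0,0,0.0854]
  ]
}}

```text
time_s: 0.9
ee_pos: [0.1649, 0.6037, 0.2965]
tool_rot: [0.575, 0.818, 0.001, -0.0]
ft_force: [0.6, 0.4, -0.1]
finger_gap: 0.995
```

```bash
cat >> h.py <<'E'
from scipy.spatial.transform import Rotation as Ro
def delta(tgt,yaw_deg=None):
    from bench import arm
    s=arm.state();R=Ro.from_quat(s["tool_rot"]).as_matrix()
    ya=np.degrees(np.arctan2(R[1,1],R[0,1]))
    print("t",round(s["time_s"],2),"pos",s["ee_pos"].round(4),"yaw_y",ya.round(2),"z",R[:,2].round(4),"F",s["ft_force"].round(2),"gap",round(s["finger_gap"],4),"q",s["qpos"].round(2))
    print("tool shift",(R.T@(np.array(tgt)-s["ee_pos"])).round(4), "rot corr to down", (R.T@np.cross(R[:,2],[0,0,-1])).round(4))
    if yaw_deg is not None:
        d=(ya-yaw_deg+90)%180-90; print("wz rad",np.radians(d).round(4))
E
python3 -c "
from h import *
delta([.45,.42,.30],19.7);delta([.502,-.051,.30],19.7)"
```

```text
t 0.9 pos [0.1649 0.6037 0.2965] yaw_y 19.75 z [ 0.0011  0.0025 -1.    ] F [ 0.64  0.37 -0.13] gap 0.9947 q [-1.42  0.6   0.08  1.46 -0.05  1.08 -0.98]
tool shift [-0.2693  0.2063 -0.0036] rot corr to down [ 0.0019 -0.002   0.    ]
wz rad 0.0009
t 0.9 pos [0.1649 0.6037 0.2965] yaw_y 19.75 z [ 0.0011  0.0025 -1.    ] F [ 0.64  0.37 -0.13] gap 0.9947 q [-1.42  0.6   0.08  1.46 -0.05  1.08 -0.98]
tool shift [-0.7301  0.096  -0.0048] rot corr to down [ 0.0019 -0.002   0.    ]
wz rad 0.0009
```

{"op": "send_rows", "data": {
  "rows": [
    [-0.027,0.0206,0,0,0,0,0.0854],
    [-0.027,0.0206,0,0,0,0,0.0854],
    [-0.027,0.0206,0,0,0,0,0.0854],
    [-0.027,0.0206,0,0,0,0,0.0854],
    [-0.027,0.0206,0,0,0,0,0.0854],
    [-0.027,0.0206,0,0,0,0,0.0854],
    [-0.027,0.0206,0,0,0,0,0.0854],
    [-0.027,0.0206,0,0,0,0,0.0854],
    [-0.027,0.0206,0,0,0,0,0.0854],
    [-0.027,0.0206,0,0,0,0,0.0854],
    [-0.03,-0.0,0,0,0,0,0.0854],
    [-0.03,-0.0,0,0,0,0,0.0854],
    [-0.03,-0.0,0,0,0,0,0.0854],
    [-0.03,-0.0,0,0,0,0,0.0854],
    [-0.03,0,0,0,0,0,0.0854],
    [0,0,0,0,0,0,0.0854],
    [0,0,0,0,0,0,0.0854]
  ]
}}

```text
time_s: 2.6
ee_pos: [0.5004, 0.2767, 0.2946]
tool_rot: [0.575, 0.818, -0.0, -0.0]
ft_force: [-1.3, 0.1, 0.9]
finger_gap: 1.003
```

```bash
cat >> h.py <<'E'
def snap(cam,name):
    from bench import arm
    c=arm.calibration(cam);p,d=arm.get_image(cam)
    cv2.imwrite(f"pics/{name}.png",p[:,:,::-1]);np.savez(f"pics/{name}.npz",p=p,d=d,**c)
E
python3 -c "
from h import *
delta([.502,-.051,.30],19.7);snap('wrist','w1')"
```

```text
t 2.6 pos [0.5004 0.2767 0.2946] yaw_y 19.82 z [-1.3e-03 -3.0e-04 -1.0e+00] F [-1.29  0.1   0.9 ] gap 1.0027 q [-0.63  0.52  0.07  1.63 -0.04  1.   -0.2 ]
tool shift [-0.3088 -0.1096 -0.0053] rot corr to down [-0.0013 -0.0001  0.    ]
wz rad 0.0021
```

View pics/w1.png

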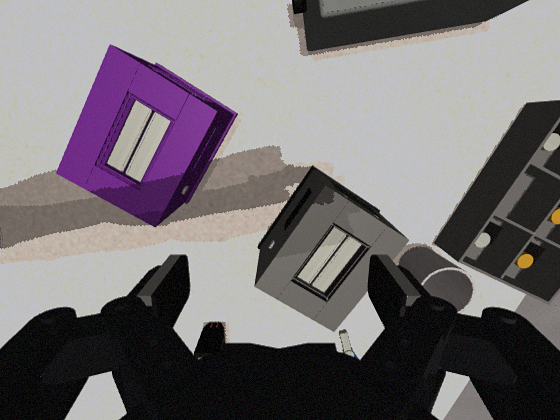

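Run:
```python
from h import *
P,ok=cloud("w1")
Q=P.reshape(-1,3);c=np.array([.592,.209]);m=(abs(Q[:,2]-.13)<.006)&(np.hypot(*(Q[:,:2]-c).T)<.11)
q=Q[m];print(len(q),np.median(q[:,2]),cv2.minAreaRect((q[:,:2]*1000).astype(np.float32)))
# flap leaves: lower z inside
m=(Q[:,2]>.105)&(Q[:,2]<.1245)&(np.hypot(*(Q[:,:2]-c).T)<.05)
q=Q[m];print(len(q),np.median(q[:,2]),cv2.minAreaRect((q[:,:2]*1000).astype(np.float32)))
p=load("w1")["p"][:,:,::-1]
cv2.imwrite("pics/c4.png",cv2.convertScaleAbs(cv2.resize(p[215:310,280:385],None,fx=6,fy=6,interpolation=cv2.INTER_CUBIC),alpha=1.5))
```

```text
9054 0.12965852575424783 ((589.2992553710938, 209.6033477783203), (150.6047821044922, 121.31505584716797), 76.80461883544922)
2188 0.12083502488638403 ((591.6087036132812, 208.10287475585938), (82.27924346923828, 52.10924530029297), 77.0608139038086)
```

View pics/c4.png

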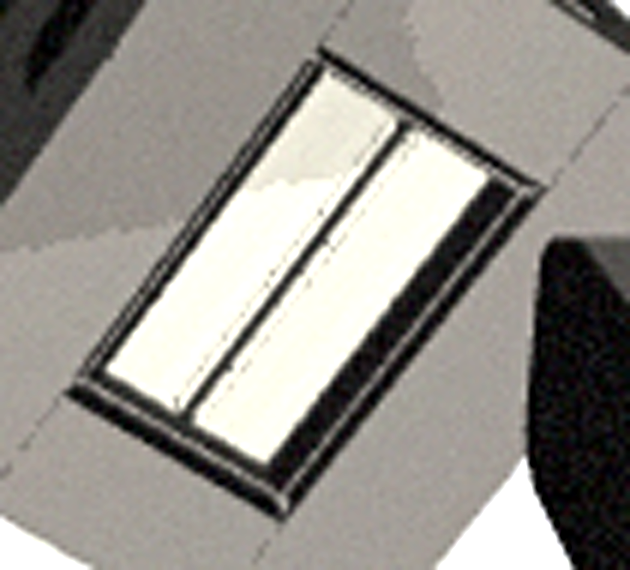

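Run:
```python
from h import *
f=load("w1");K=f["K"];T=f["cam_to_world"]
def px(u,v,z):
    r=T[:3,:3]@np.array([(u-K[0,2])/K[0,0],(v-K[1,2])/K[1,1],1]);return T[:3,3]+r*(z-T[2,3])/r[2]
C=[px(280+(a-2.5)/6,215+(b-2.5)/6,.1297) for a,b in[(318,50),(545,190),(283,520),(70,388)]]
C=np.array(C);print(C.round(4),C.mean(0),[np.linalg.norm(C[i]-C[i-1]).round(4) for i in range(4)])
for i in range(4):e=C[i]-C[i-1];print(np.degrees(np.arctan2(e[1],e[0]))%180)
s=[px(280+(a-2.5)/6,215+(b-2.5)/6,.1197) for a,b in[(402,125),(187,415)]];print(s,(s[0]+s[1])/2)
print(T.round(3))
```

```text
[[0.5727 0.2581 0.1297]
 [0.6255 0.2465 0.1297]
 [0.6054 0.1609 0.1297]
 [0.5534 0.1745 0.1297]] [0.58924661 0.20999423 0.1297    ] [np.float64(0.0858), np.float64(0.0541), np.float64(0.0879), np.float64(0.0538)]
76.97569929570774
167.59144242668998
76.74199723597539
165.40821380106718
[array([0.5974568, 0.2466108, 0.1197   ]), array([0.58091812, 0.17175607, 0.1197    ])] [0.58918746 0.20918343 0.1197    ]
[[ 0.941  0.327  0.091  0.477]
 [ 0.339 -0.905 -0.257  0.343]
 [-0.001  0.273 -0.962  0.457]
 [ 0.     0.     0.     1.   ]]
```

{"op": "send_rows", "data": {
  "rows": [
    [-0.029,-0.011,0,0,0,0,0.0854],
    [-0.029,-0.011,0,0,0,0,0.0854],
    [-0.029,-0.011,0,0,0,0,0.0854],
    [-0.029,-0.011,0,0,0,0,0.0854],
    [-0.029,-0.011,0,0,0,0,0.0854],
    [-0.029,-0.011,0,0,0,0,0.0854],
    [-0.029,-0.011,0,0,0,0,0.0854],
    [-0.029,-0.011,0,0,0,0,0.0854],
    [-0.027,-0.011,0,0,0,0,0.0854],
    [0,0,0,0,0,0,0.0854],
    [0,0,0,0,0,0,0.0854]
  ]
}}

```text
time_s: 3.75
ee_pos: [0.4952, 0.0013, 0.2951]
tool_rot: [0.574, 0.819, 0.0, -0.0]
ft_force: [0.4, 0.9, -0.4]
finger_gap: 1.0
```

Run:
```python
from h import *
delta([.502,-.051,.30],19.7);snap('wrist','w2')
P,ok=cloud("w2");Q=P.reshape(-1,3);c=np.array([.502,-.051])
m=(abs(Q[:,2]-.075)<.006)&(np.hypot(*(Q[:,:2]-c).T)<.06)
q=Q[m];print(len(q),np.median(q[:,2]),cv2.minAreaRect((q[:,:2]*1000).astype(np.float32)))
```

```text
t 3.75 pos [0.4952 0.0013 0.2951] yaw_y 19.88 z [-2.e-04  1.e-03 -1.e+00] F [ 0.37  0.87 -0.37] gap 0.9999 q [-0.15  0.41  0.09  1.84 -0.05  0.89  0.3 ]
tool shift [-0.0515 -0.0114 -0.005 ] rot corr to down [ 0.0002 -0.001   0.    ]
wz rad 0.0031
1522 0.0749124975202666 ((498.498046875, -51.32804489135742), (36.026695251464844, 76.53073120117188), 19.99703598022461)
```

View pics/w2.png

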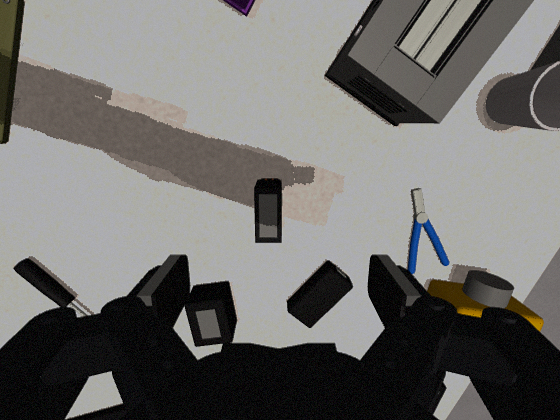

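{"op": "send_rows", "data": {
  "rows": [
    [-0.0253,-0.0074,0,0,0,0,0.0854],
    [-0.0253,-0.0074,0,0,0,0,0.0854],
    [0,0,0.03,0,0,0,0.0854],
    [0,0,0.03,0,0,0,0.0854],
    [0,0,0.03,0,0,0,0.0854],
    [0,0,0.03,0,0,0,0.0854],
    [0,0,0.03,0,0,0,0.0854],
    [0,0,0.03,0,0,0,0.0854],
    [0,0,0,0,0,0,0.0854],
    [0,0,0,0,0,0,0.0854]
  ]
}}

```text
time_s: 4.8
ee_pos: [0.4986, -0.051, 0.1154]
tool_rot: [0.574, 0.819, 0.0, -0.001]
ft_force: [-0.2, -0.2, 1.2]
finger_gap: 0.999
```

Run:
```python
from h import *
delta([.4985,-.0513,.045],20);snap('wrist','w3')
P,ok=cloud("w3");Q=P.reshape(-1,3);c=np.array([.5,-.051])
m=(abs(Q[:,2]-.075)<.006)&(np.hypot(*(Q[:,:2]-c).T)<.05)
q=Q[m];print(len(q),np.median(q[:,2]),cv2.minAreaRect((q[:,:2]*1000).astype(np.float32)))
```

```text
t 4.8 pos [ 0.4986 -0.051   0.1154] yaw_y 19.91 z [-6.e-04  9.e-04 -1.e+00] F [-0.17 -0.23  1.17] gap 0.9993 q [-0.02  0.69  0.05  2.03 -0.08  0.42  0.44]
tool shift [-0.0004 -0.0002  0.0704] rot corr to down [-0.0002 -0.0011  0.    ]
wz rad -0.0015
5234 0.07484284521444025 ((498.8616638183594, -51.24671173095703), (36.849056243896484, 76.68386840820312), 19.852283477783203)
```

View pics/w3.png

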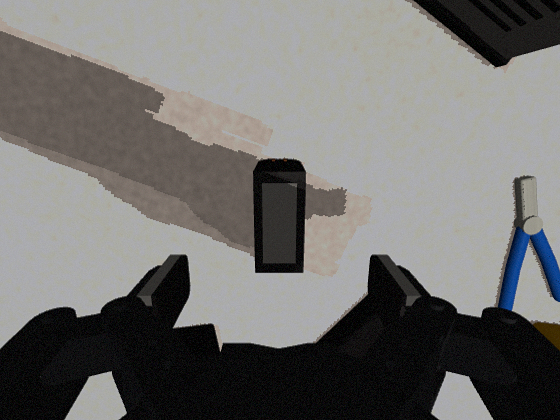

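{"op": "send_rows", "data": {
  "rows": [
    [0,0,0.02,0,0,0,0.0854],
    [0,0,0.02,0,0,0,0.0854],
    [0,0,0.02,0,0,0,0.0854],
    [0,0,0.01,0,0,0,0.0854],
    [0,0,0,0,0,0,0.0854],
    [0,0,0,0,0,0,0.03],
    [0,0,0,0,0,0,0.03],
    [0,0,0,0,0,0,0.03],
    [0,0,0,0,0,0,0.03],
    [0,0,0,0,0,0,0.03],
    [0,0,0,0,0,0,0.03],
    [0,0,0,0,0,0,0.03],
    [0,0,0,0,0,0,0.03]
  ],
  "newtons": 70
}}

```text
time_s: 6.15
ee_pos: [0.4989, -0.0525, 0.0464]
tool_rot: [0.575, 0.818, 0.001, 0.001]
ft_force: [-0.4, 0.4, 7.7]
finger_gap: 0.395
```

Run:
```python
from h import *
delta([.4985,-.0513,.3],20);snap('wrist','w4')
```

```text
t 6.15 pos [ 0.4989 -0.0525  0.0464] yaw_y 19.77 z [ 1.8e-03  1.0e-04 -1.0e+00] F [-0.43  0.4   7.68] gap 0.3946 q [-0.    0.82  0.03  2.07 -0.08  0.26  0.44]
tool shift [ 0.0011  0.0004 -0.2536] rot corr to down [0.0017 0.0005 0.    ]
wz rad -0.0041
```

View pics/w4.png

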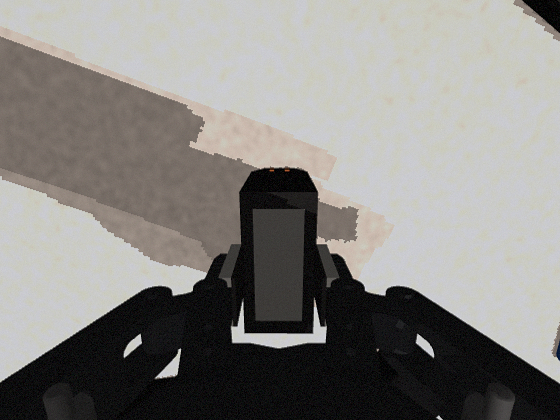

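{"op": "send_rows", "data": {
  "rows": [
    [0,0,-0.01,0,0,0,0.03],
    [0,0,-0.02,0,0,0,0.03],
    [0,0,-0.02,0,0,0,0.03],
    [0,0,-0.02,0,0,0,0.03],
    [0,0,-0.02,0,0,0,0.03],
    [0,0,-0.02,0,0,0,0.03],
    [0,0,-0.02,0,0,0,0.03],
    [0,0,-0.02,0,0,0,0.03],
    [0,0,-0.02,0,0,0,0.03],
    [0,0,-0.02,0,0,0,0.03],
    [0,0,-0.02,0,0,0,0.03],
    [0,0,-0.02,0,0,0.096,0.03],
    [0,0,0,0,0,0.096,0.03],
    [0,0,0,0,0,0.096,0.03],
    [0,0,0,0,0,0.096,0.03],
    [0,0,0,0,0,0.096,0.03],
    [0,0,0,0,0,0.096,0.03],
    [0,0,0,0,0,0,0.03],
    [0,0,0,0,0,0,0.03]
  ]
}}

```text
time_s: 8.1
ee_pos: [0.4977, -0.0524, 0.2753]
tool_rot: [0.783, 0.622, -0.0, -0.0]
ft_force: [-0.2, 0.0, -3.0]
finger_gap: 0.396
```

Run:
```python
from h import *
delta([.5893,.2096,.275],-13.15)
```

```text
t 8.1 pos [ 0.4977 -0.0524  0.2753] yaw_y -13.1 z [-6.e-04  2.e-04 -1.e+00] F [-0.22  0.01 -3.03] gap 0.3955 q [-0.16  0.45  0.26  1.86 -0.15  0.85 -0.05]
tool shift [0.2759 0.0298 0.0003] rot corr to down [-0.0007 -0.      0.    ]
wz rad 0.0008
```

{"op": "send_rows", "data": {
  "rows": [
    [0.023,0.0025,0,0,0,0,0.03],
    [0.023,0.0025,0,0,0,0,0.03],
    [0.023,0.0025,0,0,0,0,0.03],
    [0.023,0.0025,0,0,0,0,0.03],
    [0.023,0.0025,0,0,0,0,0.03],
    [0.023,0.0025,0,0,0,0,0.03],
    [0.023,0.0025,0,0,0,0,0.03],
    [0.023,0.0025,0,0,0,0,0.03],
    [0.023,0.0025,0,0,0,0,0.03],
    [0.023,0.0025,0,0,0,0,0.03],
    [0.023,0.0025,0,0,0,0,0.03],
    [0.023,0.0025,0,0,0,0,0.03],
    [0,0,0,0,0,0,0.03],
    [0,0,0,0,0,0,0.03]
  ]
}}

```text
time_s: 9.5
ee_pos: [0.5902, 0.2095, 0.2748]
tool_rot: [0.783, 0.622, -0.001, -0.0]
ft_force: [-0.4, -0.9, -2.6]
finger_gap: 0.394
```

Run:
```python
from h import *
delta([.5893,.2096,.275],-13.15)
snap('wrist','w5');snap('scene','s5');snap('top','t5')
P,ok=cloud("w5")
Q=P.reshape(-1,3);c=np.array([.592,.209])
for lo,hi in((.124,.136),(.24,.32)):
  m=(Q[:,2]>lo)&(Q[:,2]<hi)&(np.hypot(*(Q[:,:2]-c).T)<(.11 if lo<.2 else .045))
  q=Q[m];print(len(q),np.median(q[:,2]),cv2.minAreaRect((q[:,:2]*1000).astype(np.float32)))
```

```text
t 9.5 pos [0.5902 0.2095 0.2748] yaw_y -13.1 z [-1.3e-03 -5.0e-04 -1.0e+00] F [-0.44 -0.93 -2.56] gap 0.3945 q [-0.56  0.64  0.27  1.49 -0.18  1.04 -0.48]
tool shift [-0.0001 -0.0009 -0.0002] rot corr to down [-0.0011  0.0007 -0.    ]
wz rad 0.0009
8624 0.12954909935902506 ((589.6067504882812, 211.444091796875), (146.01805114746094, 120.6002426147461), 76.78094482421875)
12911 0.303190004588469 ((589.7213134765625, 210.51341247558594), (77.21570587158203, 61.100521087646484), 76.89640808105469)
```

View pics/w5.png

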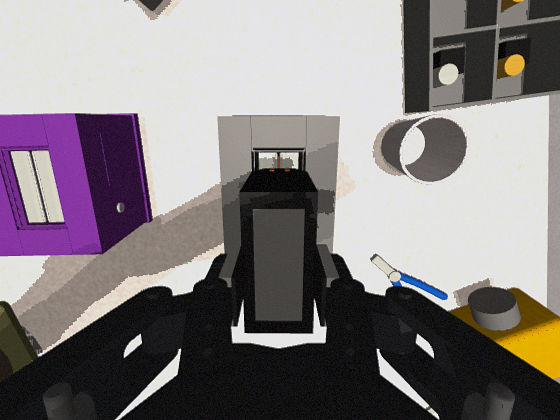

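View pics/s5.png

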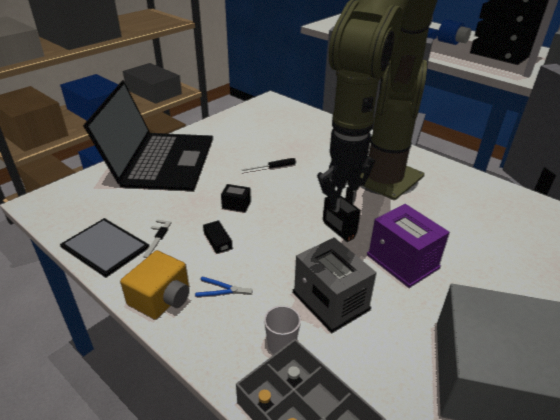

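Run:
```python
from h import *
P,ok=cloud("w5")
Q=P[185:340,238:322].reshape(-1,3)
print(np.histogram(Q[:,2],bins=np.arange(.2,.34,.01)))
m=(Q[:,2]>.298)&(Q[:,2]<.312);q=Q[m];print(len(q),np.median(q[:,2]),cv2.minAreaRect((q[:,:2]*1000).astype(np.float32)))
print(np.linalg.lstsq(np.c_[q[:,:2],np.ones(len(q))],q[:,2],rcond=None)[0])
p=load("w5")["p"][:,:,::-1]
cv2.imwrite("pics/c5.png",cv2.convertScaleAbs(cv2.resize(p[110:345,200:360],None,fx=3.4,fy=2.5,interpolation=cv2.INTER_CUBIC),alpha=2.5))
```

```text
(array([    0,     0,     0,     0,     0,     0,     0,     0,    79,
         344, 10499,   348,   317,    72]), array([0.2 , 0.21, 0.22, 0.23, 0.24, 0.25, 0.26, 0.27, 0.28, 0.29, 0.3 ,
       0.31, 0.32, 0.33, 0.34]))
10649 0.3032115225502523 ((590.1965942382812, 210.29299926757812), (77.00192260742188, 40.94150924682617), 76.89640808105469)
[ 0.00627958 -0.007462    0.30116805]
```

View pics/c5.png

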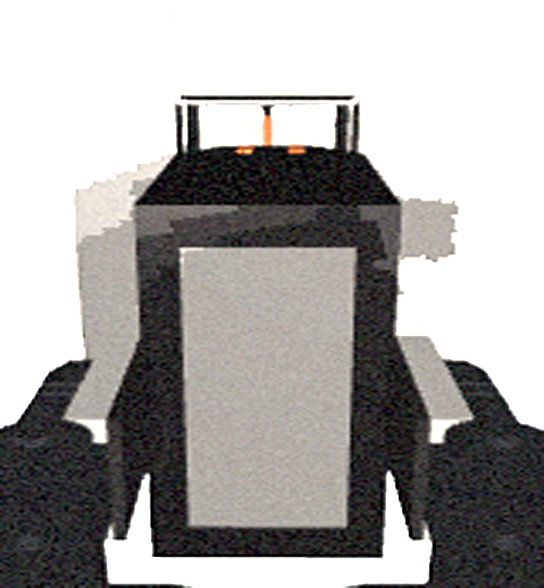

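{"op": "send_rows", "data": {
  "rows": [
    [-0.0008,-0.0008,0.005,0,0,0,0.03],
    [0,0,0.015,0,0,0,0.03],
    [0,0,0.015,0,0,0,0.03],
    [0,0,0.015,0,0,0,0.03],
    [0,0,0.015,0,0,0,0.03],
    [0,0,0.015,0,0,0,0.03],
    [0,0,0.01,0,0,0,0.03],
    [0,0,0.006,0,0,0,0.03],
    [0,0,0,0,0,0,0.03],
    [0,0,0,0,0,0,0.03]
  ]
}}

```text
time_s: 10.65
ee_pos: [0.5901, 0.2087, 0.1798]
tool_rot: [0.784, 0.621, 0.0, 0.0]
ft_force: [-0.4, -0.9, -2.9]
finger_gap: 0.397
```

Run:
```python
from h import *
delta([.5892,.2091,.135],-13.15)
snap('wrist','w6')
p=load("w6")["p"][:,:,::-1]
cv2.imwrite("pics/c6.png",cv2.convertScaleAbs(cv2.resize(p[110:345,200:360],None,fx=3.4,fy=2.5,interpolation=cv2.INTER_CUBIC),alpha=2.5))
```

```text
t 10.65 pos [0.5901 0.2087 0.1798] yaw_y -13.25 z [ 9.e-04  3.e-04 -1.e+00] F [-0.44 -0.92 -2.92] gap 0.3971 q [-0.54  0.74  0.23  1.61 -0.21  0.82 -0.45]
tool shift [ 0.0002 -0.0011  0.0448] rot corr to down [ 0.0008 -0.0005  0.    ]
wz rad -0.0017
```

View pics/c6.png

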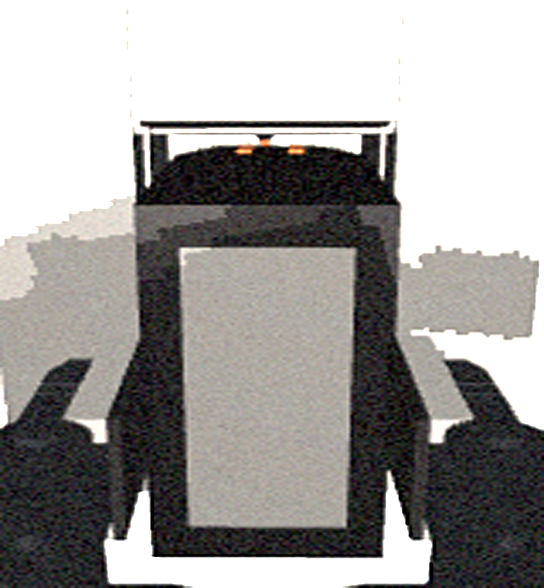

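{"op": "send_rows", "data": {
  "rows": [
    [0,-0.001,0,0,0,0,0.03],
    [0,0,0.004,0,0,0,0.03],
    [0,0,0.004,0,0,0,0.03],
    [0,0,0.004,0,0,0,0.03],
    [0,0,0.004,0,0,0,0.03],
    [0,0,0.004,0,0,0,0.03],
    [0,0,0,0,0,0,0.03]
  ]
}}

```text
time_s: 11.4
ee_pos: [0.59, 0.2089, 0.1608]
tool_rot: [0.784, 0.621, 0.001, 0.001]
ft_force: [-1.2, -0.9, 8.0]
finger_gap: 0.399
```

{"op": "send_rows", "data": {
  "rows": [
    [0,0,0.004,0,0,0,0.03],
    [0,0,0.004,0,0,0,0.03],
    [0,0,0.004,0,0,0,0.03],
    [0,0,0.004,0,0,0,0.03],
    [0,0,0,0,0,0,0.03]
  ]
}}

```text
time_s: 11.9
ee_pos: [0.5897, 0.21, 0.1462]
tool_rot: [0.784, 0.621, 0.002, -0.0]
ft_force: [-4.5, 0.7, 17.5]
finger_gap: 0.394
```

Run:
```python
from h import *
delta([.5892,.2091,.135],-13.15)
snap('wrist','w7')
p=load("w7")["p"][:,:,::-1]
cv2.imwrite("pics/c7.png",cv2.convertScaleAbs(cv2.resize(p[110:345,170:390],None,fx=3,fy=2.5,interpolation=cv2.INTER_CUBIC),alpha=2.5))
P,ok=cloud("w7")
Q=P[185:340,238:322].reshape(-1,3)
m=abs(Q[:,2]-.174)<.008;q=Q[m];print(len(q),np.median(q[:,2]),cv2.minAreaRect((q[:,:2]*1000).astype(np.float32)))
# pad lower tips
for (a,b,c,d) in((240,330,215,240),(240,330,318,345)):
  q=P[a:b,c:d].reshape(-1,3);print(np.histogram(q[:,2],bins=np.arange(.12,.22,.005)))
```

```text
t 11.9 pos [0.5897 0.21   0.1462] yaw_y -13.22 z [ 0.0028  0.0026 -1.    ] F [-4.5   0.72 17.52] gap 0.3939 q [-0.53  0.78  0.22  1.64 -0.23  0.74 -0.44]
tool shift [-0.001  -0.0003  0.0112] rot corr to down [ 0.0021 -0.0032 -0.    ]
wz rad -0.0013
10805 0.1747555841932384 ((589.6739501953125, 210.766357421875), (77.17233276367188, 40.90837478637695), 76.94622802734375)
(array([  0, 221,  75,   0,   0,   0,   0,   0,   0,   0,  46,  88, 102,
       115, 144, 186, 421, 155, 104]), array([0.12 , 0.125, 0.13 , 0.135, 0.14 , 0.145, 0.15 , 0.155, 0.16 ,
       0.165, 0.17 , 0.175, 0.18 , 0.185, 0.19 , 0.195, 0.2  , 0.205,
       0.21 , 0.215]))
(array([  0, 247,  87,   0,   0,   0,   0,   0,   0,   0,  36,  99, 118,
       113, 158, 192, 421, 160, 135]), array([0.12 , 0.125, 0.13 , 0.135, 0.14 , 0.145, 0.15 , 0.155, 0.16 ,
       0.165, 0.17 , 0.175, 0.18 , 0.185, 0.19 , 0.195, 0.2  , 0.205,
       0.21 , 0.215]))
```

View pics/c7.png

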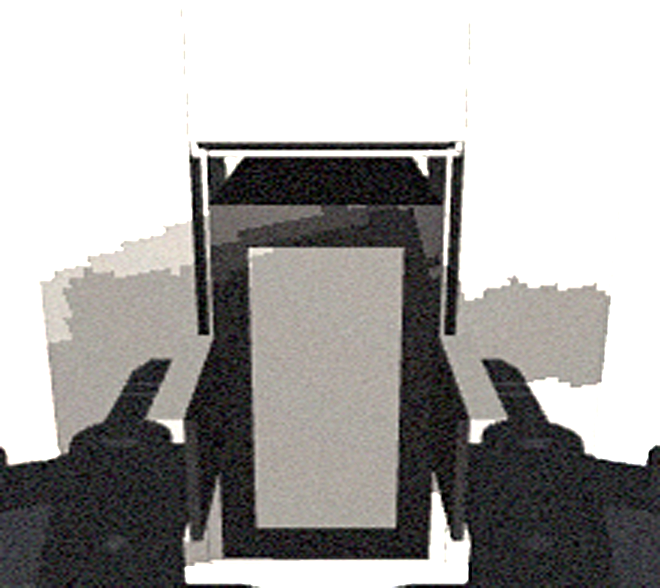

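{"op": "send_rows", "data": {
  "rows": [
    [0,0,0.004,0,0,0,0.03],
    [0,0,0.004,0,0,0,0.03],
    [0,0,0.002,0,0,0,0.03],
    [0,0,0,0,0,0,0.03]
  ]
}}

```text
time_s: 12.35
ee_pos: [0.59, 0.2099, 0.1349]
tool_rot: [0.784, 0.621, 0.002, 0.0]
ft_force: [-2.2, 1.5, 7.3]
finger_gap: 0.392
```

Run:
```python
from h import *
delta([.5892,.2091,.135],-13.15)
snap('wrist','w8')
p=load("w8")["p"][:,:,::-1]
cv2.imwrite("pics/c8.png",cv2.convertScaleAbs(cv2.resize(p[110:345,170:390],None,fx=3,fy=2.5,interpolation=cv2.INTER_CUBIC),alpha=2.5))
P,ok=cloud("w8")
Q=P[185:340,238:322].reshape(-1,3)
m=abs(Q[:,2]-.164)<.008;q=Q[m];print(len(q),np.median(q[:,2]),cv2.minAreaRect((q[:,:2]*1000).astype(np.float32)))
```

```text
t 12.35 pos [0.59   0.2099 0.1349] yaw_y -13.21 z [ 0.0032  0.0021 -1.    ] F [-2.21  1.48  7.35] gap 0.392 q [-0.53  0.79  0.21  1.65 -0.23  0.72 -0.44]
tool shift [-0.001  -0.0006 -0.0001] rot corr to down [ 0.0026 -0.0028  0.    ]
wz rad -0.0011
10719 0.1634143969463275 ((589.7093505859375, 211.0183563232422), (77.07549285888672, 40.60615921020508), 75.75586700439453)
```

View pics/c8.png

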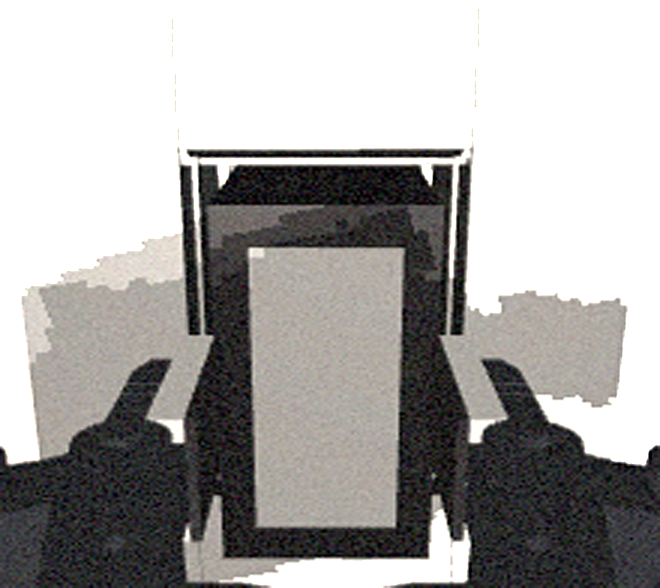

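{"op": "send_rows", "data": {
  "rows": [
    [0,0,0.002,0,0,0,0.03],
    [0,0,0.0015,0,0,0,0.03],
    [0,0,0,0,0,0,0.03]
  ]
}}

```text
time_s: 12.7
ee_pos: [0.5903, 0.2098, 0.1312]
tool_rot: [0.784, 0.621, 0.002, 0.0]
ft_force: [-0.7, -0.1, 4.5]
finger_gap: 0.396
```

{"op": "send_rows", "data": {
  "rows": [
    [0,0,0.001,0,0,0,0.03],
    [0,0,0.001,0,0,0,0.03],
    [0,0,0,0,0,0,0.03]
  ]
}}

```text
time_s: 13.0
ee_pos: [0.5897, 0.2096, 0.1284]
tool_rot: [0.784, 0.621, 0.001, 0.0]
ft_force: [0.8, 0.6, 4.7]
finger_gap: 0.403
```

{"op": "send_rows", "data": {
  "rows": [
    [0,0,0,0,0,0,0.05],
    [0,0,0,0,0,0,0.06],
    [0,0,0,0,0,0,0.07],
    [0,0,0,0,0,0,0.07],
    [0,0,0,0,0,0,0.07],
    [0,0,0,0,0,0,0.07]
  ]
}}

```text
time_s: 13.6
ee_pos: [0.5887, 0.2089, 0.1277]
tool_rot: [0.784, 0.621, -0.0, -0.0]
ft_force: [-0.3, -1.1, 0.5]
finger_gap: 0.816
```

Run:
```python
from h import *
delta([.5892,.2091,.23],76.85)
snap('wrist','w9')
p=load("w9")["p"][:,:,::-1]
cv2.imwrite("pics/c9.png",cv2.convertScaleAbs(cv2.resize(p[110:345,150:410],None,fx=2.5,fy=2.5,interpolation=cv2.INTER_CUBIC),alpha=2.5))
P,ok=cloud("w9")
Q=P[185:340,238:322].reshape(-1,3)
m=abs(Q[:,2]-.158)<.02;q=Q[m];print(len(q),np.median(q[:,2]),cv2.minAreaRect((q[:,:2]*1000).astype(np.float32)))
```

```text
t 13.6 pos [0.5887 0.2089 0.1277] yaw_y -13.23 z [-1.e-04 -0.e+00 -1.e+00] F [-0.31 -1.11  0.51] gap 0.8158 q [-0.53  0.8   0.21  1.66 -0.23  0.71 -0.44]
tool shift [ 0.0003  0.0004 -0.1023] rot corr to down [-0.0001  0.0001 -0.    ]
wz rad 1.5694
10946 0.15690400445763197 ((588.7564697265625, 210.61300659179688), (77.20697021484375, 36.320640563964844), 76.7786865234375)
```

View pics/c9.png

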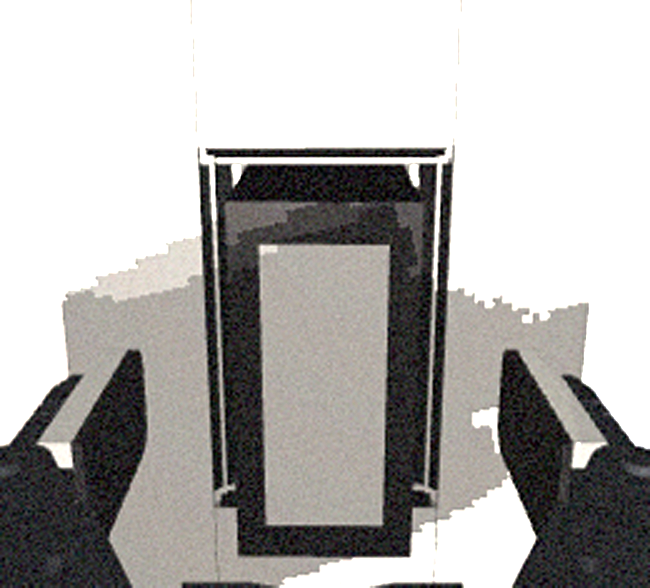

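{"op": "send_rows", "data": {
  "rows": [
    [0,0,-0.01,0,0,0,0.07],
    [0,0,-0.02,0,0,0,0.07],
    [0,0,-0.02,0,0,0,0.07],
    [0,0,-0.02,0,0,0,0.07],
    [0,0,-0.02,0,0,0,0],
    [0,0,0,0,0,-0.131,0],
    [0,0,0,0,0,-0.131,0],
    [0,0,0,0,0,-0.131,0],
    [0,0,0,0,0,-0.131,0],
    [0,0,0,0,0,-0.131,0],
    [0,0,0,0,0,-0.131,0],
    [0,0,0,0,0,-0.131,0],
    [0,0,0,0,0,-0.131,0],
    [0,0,0,0,0,-0.131,0],
    [0,0,0,0,0,-0.131,0],
    [0,0,0,0,0,-0.131,0],
    [0,0,0,0,0,-0.131,0],
    [0,0,0,0,0,0,0],
    [0,0,0,0,0,0,0]
  ]
}}

```text
time_s: 15.55
ee_pos: [0.589, 0.2087, 0.2183]
tool_rot: [0.116, 0.993, 0.0, 0.0]
ft_force: [-0.8, -0.3, 0.3]
finger_gap: 0.003
```

Run:
```python
from h import *
delta([.5890,.2100,.165],76.85)
snap('wrist','w10');snap('scene','s10')
p=load("s10")["p"][:,:,::-1]
cv2.imwrite("pics/c10.png",cv2.convertScaleAbs(cv2.resize(p[130:330,270:400],None,fx=4,fy=3,interpolation=cv2.INTER_CUBIC),alpha=2))
P,ok=cloud("w10");Q=P.reshape(-1,3)
m=(abs(Q[:,2]-.157)<.008)&(np.hypot(*(Q[:,:2]-[.59,.21]).T)<.06);q=Q[m];print(len(q),np.median(q[:,2]),cv2.minAreaRect((q[:,:2]*1000).astype(np.float32)))
```

```text
t 15.55 pos [0.589  0.2087 0.2183] yaw_y 76.63 z [ 6.e-04  1.e-04 -1.e+00] F [-0.83 -0.32  0.33] gap 0.003 q [-0.3   0.68 -0.21  1.56  0.17  0.92  0.77]
tool shift [0.0003 0.0013 0.0533] rot corr to down [ 0.0002  0.0006 -0.    ]
wz rad -0.0038
4569 0.1568232761432738 ((588.5075073242188, 210.74484252929688), (76.23207092285156, 36.871315002441406), 76.78549194335938)
```

View pics/w10.png

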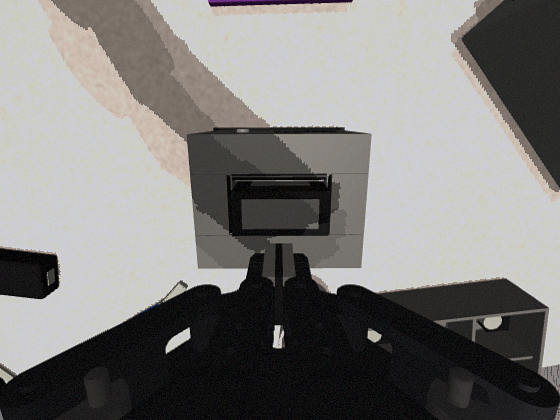

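View pics/c10.png

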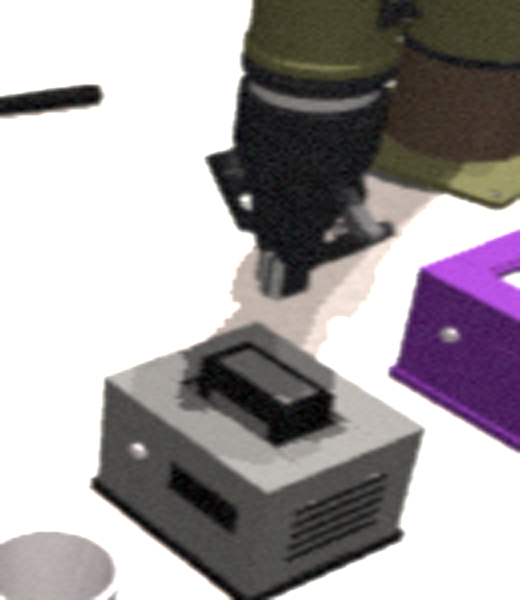

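{"op": "send_rows", "data": {
  "rows": [
    [0.0003,0.0013,0.01,0,0,-0.0035,0],
    [0,0,0.015,0,0,0,0],
    [0,0,0.015,0,0,0,0],
    [0,0,0.01,0,0,0,0],
    [0,0,0.004,0,0,0,0],
    [0,0,0.003,0,0,0,0],
    [0,0,0.003,0,0,0,0],
    [0,0,0.003,0,0,0,0],
    [0,0,0.003,0,0,0,0],
    [0,0,0,0,0,0,0]
  ]
}}

```text
time_s: 16.65
ee_pos: [0.5886, 0.2102, 0.1515]
tool_rot: [0.113, 0.994, -0.0, -0.0]
ft_force: [-0.7, 0.4, -0.6]
finger_gap: -0.001
```

Run:
```python
from h import *
delta([.5890,.2100,.11],76.85)
snap('wrist','w11')
P,ok=cloud("w11");Q=P.reshape(-1,3)
m=(abs(Q[:,2]-.151)<.008)&(np.hypot(*(Q[:,:2]-[.59,.21]).T)<.04);q=Q[m];print(len(q),np.median(q[:,2]),cv2.minAreaRect((q[:,:2]*1000).astype(np.float32)))
p=load("w11")["p"][:,:,::-1]
cv2.imwrite("pics/c11.png",cv2.convertScaleAbs(cv2.resize(p[120:345,170:390],None,fx=2.5,fy=2.5,interpolation=cv2.INTER_CUBIC),alpha=2.))
```

```text
t 16.65 pos [0.5886 0.2102 0.1515] yaw_y 77.03 z [-4.e-04 -1.e-04 -1.e+00] F [-0.7   0.4  -0.62] gap -0.0006 q [-0.31  0.76 -0.2   1.62  0.19  0.78  0.75]
tool shift [-0.0005 -0.0001  0.0415] rot corr to down [-0.0002 -0.0003  0.    ]
wz rad 0.0032
6890 0.15673360329498265 ((588.3272094726562, 210.81776428222656), (76.28358459472656, 37.271026611328125), 77.08926391601562)
```

View pics/c11.png

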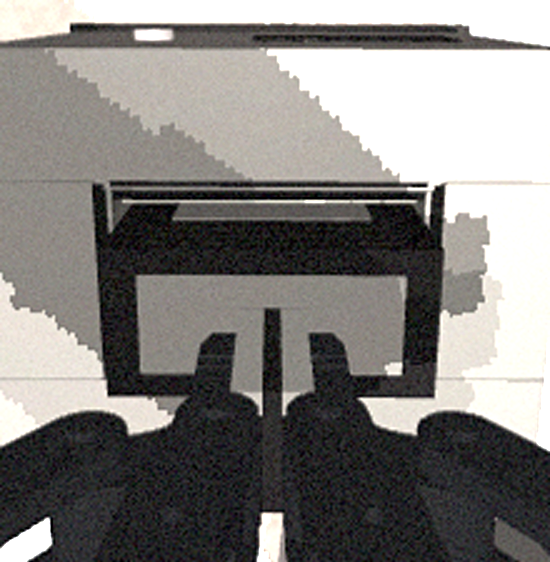

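{"op": "send_rows", "data": {
  "rows": [
    [0,0,0.002,0,0,0,0],
    [0,0,0.002,0,0,0,0],
    [0,0,0.002,0,0,0,0],
    [0,0,0,0,0,0,0]
  ]
}}

```text
time_s: 17.1
ee_pos: [0.5885, 0.2101, 0.1454]
tool_rot: [0.113, 0.994, -0.0, -0.0]
ft_force: [-0.0, -0.7, -0.6]
finger_gap: 0.005
```

Run:
```python
from h import *
delta([.5890,.2100,.11],76.85)
snap('wrist','w12')
P,ok=cloud("w12");Q=P.reshape(-1,3)
m=(abs(Q[:,2]-.151)<.009)&(np.hypot(*(Q[:,:2]-[.59,.21]).T)<.04);q=Q[m];print(len(q),np.median(q[:,2]))
p=load("w12")["p"][:,:,::-1]
cv2.imwrite("pics/c12.png",cv2.convertScaleAbs(cv2.resize(p[120:345,170:390],None,fx=2.5,fy=2.5,interpolation=cv2.INTER_CUBIC),alpha=2.))
```

```text
t 17.1 pos [0.5885 0.2101 0.1454] yaw_y 77.03 z [-6.e-04 -2.e-04 -1.e+00] F [-0.04 -0.74 -0.58] gap 0.0051 q [-0.31  0.77 -0.2   1.63  0.2   0.76  0.75]
tool shift [-0.0005 -0.      0.0354] rot corr to down [-0.0003 -0.0005  0.    ]
wz rad 0.0032
7158 0.15670266451855344
```

View pics/c12.png

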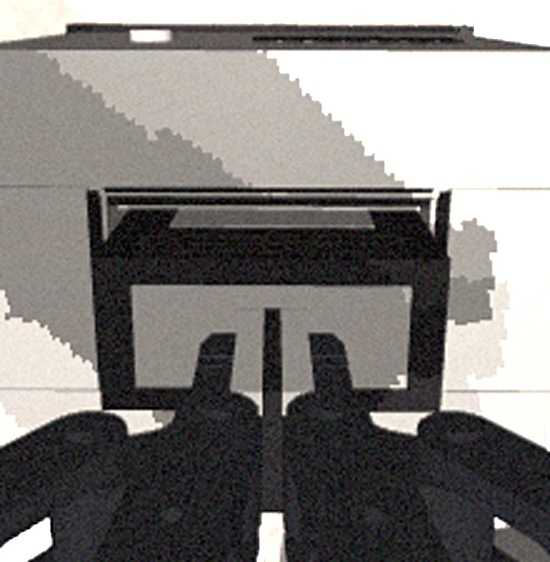

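Run:
```python
from h import *
P,ok=cloud("w12")
for v in range(225,300,5): print(v,[tuple((P[v,u]).round(3)) for u in (255,270,288)])
```

```text
225 [(np.float64(0.569), np.float64(0.203), np.float64(0.158)), (np.float64(0.571), np.float64(0.21), np.float64(0.157)), (np.float64(0.573), np.float64(0.22), np.float64(0.158))]
230 [(np.float64(0.572), np.float64(0.202), np.float64(0.157)), (np.float64(0.574), np.float64(0.21), np.float64(0.157)), (np.float64(0.576), np.float64(0.219), np.float64(0.156))]
235 [(np.float64(0.575), np.float64(0.201), np.float64(0.157)), (np.float64(0.577), np.float64(0.209), np.float64(0.157)), (np.float64(0.579), np.float64(0.219), np.float64(0.158))]
240 [(np.float64(0.578), np.float64(0.2), np.float64(0.156)), (np.float64(0.58), np.float64(0.208), np.float64(0.156)), (np.float64(0.582), np.float64(0.218), np.float64(0.157))]
245 [(np.float64(0.581), np.float64(0.2), np.float64(0.157)), (np.float64(0.576), np.float64(0.21), np.float64(0.171)), (np.float64(0.579), np.float64(0.218), np.float64(0.171))]
250 [(np.float64(0.583), np.float64(0.199), np.float64(0.157)), (np.float64(0.577), np.float64(0.21), np.float64(0.177)), (np.float64(0.578), np.float64(0.218), np.float64(0.178))]
255 [(np.float64(0
[... 913 characters left out ...]
.float64(0.206), np.float64(0.209)), (np.float64(0.575), np.float64(0.211), np.float64(0.208)), (np.float64(0.577), np.float64(0.217), np.float64(0.206))]
285 [(np.float64(0.573), np.float64(0.206), np.float64(0.212)), (np.float64(0.575), np.float64(0.211), np.float64(0.211)), (np.float64(0.577), np.float64(0.217), np.float64(0.211))]
290 [(np.float64(0.574), np.float64(0.206), np.float64(0.215)), (np.float64(0.575), np.float64(0.211), np.float64(0.215)), (np.float64(0.577), np.float64(0.217), np.float64(0.214))]
295 [(np.float64(0.574), np.float64(0.206), np.float64(0.218)), (np.float64(0.576), np.float64(0.211), np.float64(0.216)), (np.float64(0.577), np.float64(0.217), np.float64(0.218))]
```

Run:
```python
from h import *
P,ok=cloud("w12")
ax=np.array([np.cos(np.radians(-13.15)),np.sin(np.radians(-13.15))]);ay=np.array([-ax[1],ax[0]])
Q=P.reshape(-1,3);d=Q[:,:2]-[.589,.2098];lx=d@ax;ly=d@ay
m=(Q[:,2]>.162)&(abs(lx)<.1)&(abs(ly)<.12)
for lo in np.arange(.162,.26,.008):
    k=m&(Q[:,2]>=lo)&(Q[:,2]<lo+.008)
    if k.sum()>5: print(round(lo,3),k.sum(),"lx",lx[k].min().round(3),lx[k].max().round(3),"ly",ly[k].min().round(3),ly[k].max().round(3))
```

```text
0.162 32 lx -0.013 -0.012 ly -0.005 0.007
0.17 315 lx -0.013 -0.008 ly -0.012 0.015
0.178 440 lx -0.013 -0.007 ly -0.013 0.015
0.186 520 lx -0.013 -0.007 ly -0.012 0.015
0.194 447 lx -0.013 0.01 ly -0.012 0.015
0.202 894 lx -0.016 0.01 ly -0.028 0.029
0.21 2674 lx -0.016 0.011 ly -0.034 0.037
0.218 5116 lx -0.016 0.007 ly -0.041 0.043
0.226 3909 lx -0.02 0.007 ly -0.047 0.049
0.234 8362 lx -0.02 0.007 ly -0.053 0.056
0.242 9399 lx -0.02 0.006 ly -0.061 0.062
0.25 15498 lx -0.021 -0.001 ly -0.061 0.064
0.258 7896 lx -0.023 -0.009 ly -0.058 0.06
```

{"op": "send_rows", "data": {
  "rows": [
    [0,0,0.002,0,0,0,0],
    [0,0,0.002,0,0,0,0],
    [0,0,0.002,0,0,0,0],
    [0,0,0.002,0,0,0,0],
    [0,0,0,0,0,0,0]
  ]
}}

```text
time_s: 17.65
ee_pos: [0.5886, 0.2103, 0.1375]
tool_rot: [0.113, 0.994, -0.0, -0.0]
ft_force: [0.1, 0.3, 0.1]
finger_gap: -0.002
```

{"op": "send_rows", "data": {
  "rows": [
    [0,0,0.002,0,0,0,0],
    [0,0,0.002,0,0,0,0],
    [0,0,0.002,0,0,0,0],
    [0,0,0,0,0,0,0]
  ]
}}

```text
time_s: 18.05
ee_pos: [0.5893, 0.2107, 0.1322]
tool_rot: [0.113, 0.994, 0.0, 0.001]
ft_force: [1.2, 0.7, 3.2]
finger_gap: -0.002
```

{"op": "send_rows", "data": {
  "rows": [
    [0,0,0.002,0,0,0,0],
    [0,0,0.002,0,0,0,0],
    [0,0,0.002,0,0,0,0],
    [0,0,0.002,0,0,0,0],
    [0,0,0.002,0,0,0,0],
    [0,0,0.002,0,0,0,0],
    [0,0,0.002,0,0,0,0],
    [0,0,0,0,0,0,0]
  ]
}}

```text
time_s: 18.85
ee_pos: [0.5892, 0.2106, 0.118]
tool_rot: [0.113, 0.994, 0.0, 0.0]
ft_force: [0.1, -0.1, 2.9]
finger_gap: 0.0
```

Run:
```python
from h import *
delta([.5890,.2098,.09],76.85)
snap('wrist','w13')
P,ok=cloud("w13");Q=P.reshape(-1,3)
m=(abs(Q[:,2]-.144)<.006)&(np.hypot(*(Q[:,:2]-[.59,.21]).T)<.04);q=Q[m];print(len(q),np.median(q[:,2]),cv2.minAreaRect((q[:,:2]*1000).astype(np.float32)))
p=load("w13")["p"][:,:,::-1]
cv2.imwrite("pics/c13.png",cv2.convertScaleAbs(cv2.resize(p[120:345,170:390],None,fx=2.5,fy=2.5,interpolation=cv2.INTER_CUBIC),alpha=2.))
```

```text
t 18.85 pos [0.5892 0.2106 0.118 ] yaw_y 77.03 z [ 9.e-04  7.e-04 -1.e+00] F [ 0.05 -0.06  2.87] gap 0.0004 q [-0.31  0.81 -0.19  1.65  0.21  0.71  0.74]
tool shift [ 0.     -0.0008  0.028 ] rot corr to down [0.0009 0.0008 0.    ]
wz rad 0.0032
1834 0.13838139326368537 ((588.4647216796875, 211.03768920898438), (75.53084564208984, 35.884010314941406), 76.96477508544922)
```

View pics/c13.png

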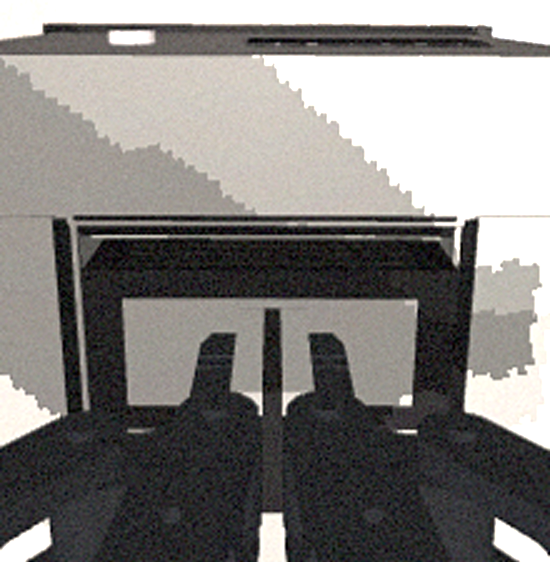

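Run:
```python
from h import *
P,ok=cloud("w13");q=P[242:270,222:245].reshape(-1,3);print(np.median(q[:,2]));q=P[242:270,310:332].reshape(-1,3);print(np.median(q[:,2]))
```

```text
0.1378413877738508
0.1377513785603919
```

{"op": "send_rows", "data": {
  "rows": [
    [0,-0.0005,0.002,0,0,0,0],
    [0,0,0.002,0,0,0,0],
    [0,0,0.002,0,0,0,0],
    [0,0,0.002,0,0,0,0],
    [0,0,0.002,0,0,0,0],
    [0,0,0.002,0,0,0,0],
    [0,0,0.002,0,0,0,0],
    [0,0,0.002,0,0,0,0],
    [0,0,0.002,0,0,0,0],
    [0,0,0.002,0,0,0,0],
    [0,0,0,0,0,0,0]
  ]
}}

```text
time_s: 20.0
ee_pos: [0.5888, 0.2098, 0.0978]
tool_rot: [0.113, 0.994, 0.0, 0.0]
ft_force: [1.1, 0.4, 2.7]
finger_gap: 0.001
```

{"op": "send_rows", "data": {
  "rows": [
    [0,0,0.002,0,0,0,0],
    [0,0,0.002,0,0,0,0],
    [0,0,0.002,0,0,0,0],
    [0,0,0.002,0,0,0,0],
    [0,0,0.001,0,0,0,0],
    [0,0,0,0,0,0,0]
  ]
}}

```text
time_s: 20.6
ee_pos: [0.5888, 0.2098, 0.0887]
tool_rot: [0.113, 0.994, 0.0, 0.0]
ft_force: [1.1, 1.0, 2.4]
finger_gap: 0.003
```

Run:
```python
from h import *
delta([.5890,.2098,.08],76.85)
snap('wrist','w14')
p=load("w14")["p"][:,:,::-1]
cv2.imwrite("pics/c14.png",cv2.convertScaleAbs(cv2.resize(p[120:345,150:410],None,fx=2.5,fy=2.5,interpolation=cv2.INTER_CUBIC),alpha=2.5))
P,ok=cloud("w14");q=P[240:265,222:245].reshape(-1,3);print(np.median(q[:,2]));q=P[240:265,310:332].reshape(-1,3);print(np.median(q[:,2]))
```

```text
t 20.6 pos [0.5888 0.2098 0.0887] yaw_y 77.04 z [ 2.e-04  1.e-04 -1.e+00] F [1.09 0.96 2.45] gap 0.0028 q [-0.32  0.85 -0.18  1.67  0.22  0.65  0.73]
tool shift [-0.0002  0.0001  0.0087] rot corr to down [0.0002 0.0002 0.    ]
wz rad 0.0032
0.10860668072226581
0.1085338446949927
```

View pics/c14.png

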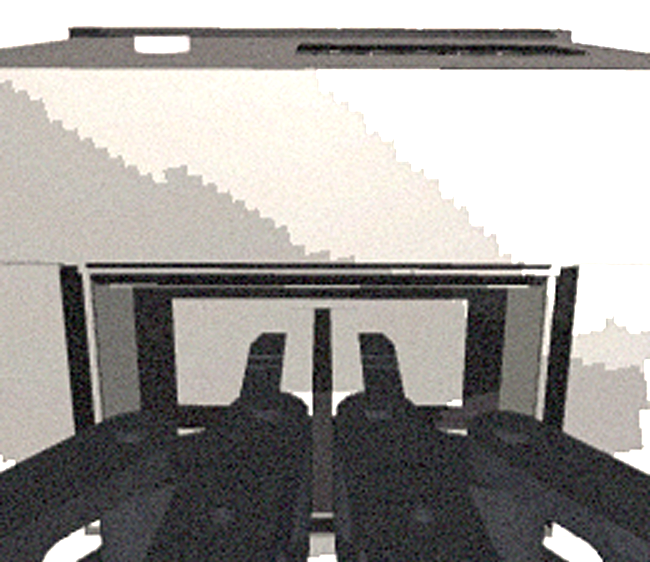

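{"op": "send_rows", "data": {
  "rows": [
    [0,0,0.001,0,0,0,0],
    [0,0,0.001,0,0,0,0],
    [0,0,0.001,0,0,0,0],
    [0,0,0.001,0,0,0,0],
    [0,0,0.001,0,0,0,0]
  ]
}}

```text
time_s: 21.15
ee_pos: [0.5887, 0.2098, 0.0838]
tool_rot: [0.113, 0.994, 0.0, 0.0]
ft_force: [-0.2, -0.5, 10.7]
finger_gap: -0.001
```

{"op": "send_rows", "data": {
  "rows": [
    [0,0,0.001,0,0,0,0],
    [0,0,0.001,0,0,0,0],
    [0,0,0.001,0,0,0,0]
  ]
}}

```text
time_s: 21.45
ee_pos: [0.5887, 0.2097, 0.0813]
tool_rot: [0.113, 0.994, 0.0, 0.0]
ft_force: [0.5, -0.1, 0.7]
finger_gap: 0.001
```

{"op": "send_rows", "data": {
  "rows": [
    [0,0,0.001,0,0,0,0],
    [0,0,0.001,0,0,0,0],
    [0,0,0.001,0,0,0,0]
  ]
}}

```text
time_s: 21.75
ee_pos: [0.5887, 0.2098, 0.0785]
tool_rot: [0.113, 0.994, 0.0, 0.0]
ft_force: [-1.5, -0.9, 10.1]
finger_gap: 0.001
```

{"op": "send_rows", "data": {
  "rows": [
    [0,0,0.001,0,0,0,0],
    [0,0,0,0,0,0,0]
  ]
}}

```text
time_s: 21.95
ee_pos: [0.5887, 0.2098, 0.0773]
tool_rot: [0.113, 0.994, 0.0, 0.0]
ft_force: [-0.7, -0.3, 9.9]
finger_gap: -0.005
```

{"op": "send_rows", "data": {
  "rows": [
    [0,0,0.001,0,0,0,0],
    [0,0,0,0,0,0,0]
  ]
}}

```text
time_s: 22.15
ee_pos: [0.5887, 0.2098, 0.0767]
tool_rot: [0.113, 0.994, 0.0, 0.0]
ft_force: [-1.6, -0.5, 11.1]
finger_gap: -0.002
```

{"op": "send_rows", "data": {
  "rows": [
    [0,0,0.001,0,0,0,0],
    [0,0,0,0,0,0,0]
  ]
}}

```text
time_s: 22.35
ee_pos: [0.5889, 0.2099, 0.0766]
tool_rot: [0.113, 0.994, 0.0, 0.0]
ft_force: [-3.2, -1.0, 17.6]
finger_gap: 0.001
```

{"op": "send_rows", "data": {
  "rows": [
    [0,0,0.001,0,0,0,0],
    [0,0,0,0,0,0,0]
  ]
}}

```text
time_s: 22.55
ee_pos: [0.589, 0.2099, 0.0765]
tool_rot: [0.113, 0.994, 0.0, 0.001]
ft_force: [-4.3, -1.9, 24.0]
finger_gap: -0.0
```

Run:
```python
from h import *
delta([.5890,.2098,.08],76.85)
snap('wrist','w15')
p=load("w15")["p"][:,:,::-1]
cv2.imwrite("pics/c15.png",cv2.convertScaleAbs(cv2.resize(p[120:345,150:410],None,fx=2.5,fy=2.5,interpolation=cv2.INTER_CUBIC),alpha=2.5))
P,ok=cloud("w15");q=P[245:265,225:242].reshape(-1,3);print(np.median(q[:,2]));q=P[245:265,312:330].reshape(-1,3);print(np.median(q[:,2]))
```

```text
t 22.55 pos [0.589  0.2099 0.0765] yaw_y 77.01 z [ 1.5e-03  2.0e-04 -1.0e+00] F [-4.29 -1.89 23.96] gap -0.0001 q [-0.32  0.86 -0.17  1.67  0.22  0.62  0.73]
tool shift [-0.     -0.0001 -0.0035] rot corr to down [0.0005 0.0014 0.    ]
wz rad 0.0028
0.09664914895969796
0.09650822803418563
```

View pics/c15.png

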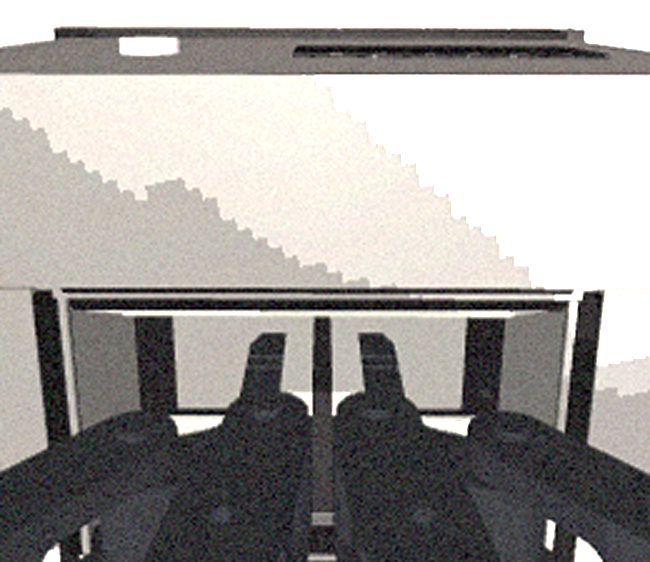

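{"op": "send_rows", "data": {
  "rows": [
    [0,0,-0.001,0,0,0,0],
    [0,0,-0.001,0,0,0,0],
    [0,0,-0.001,0,0,0,0],
    [0,0,-0.001,0,0,0,0],
    [0,0,-0.001,0,0,0,0],
    [0,0,-0.001,0,0,0,0],
    [0,0,-0.001,0,0,0,0],
    [0,0,-0.001,0,0,0,0],
    [0,0,-0.001,0,0,0,0],
    [0,0,-0.001,0,0,0,0],
    [0,0,-0.001,0,0,0,0],
    [0,0,-0.001,0,0,0,0]
  ]
}}

```text
time_s: 23.8
ee_pos: [0.5828, 0.2109, 0.0841]
tool_rot: [0.112, 0.994, -0.001, -0.005]
ft_force: [-6.6, 4.8, -11.1]
finger_gap: 0.001
```

Run:
```python
from h import *
delta([.5890,.2098,.08],76.85)
snap('wrist','w16')
p=load("w16")["p"][:,:,::-1]
cv2.imwrite("pics/c16.png",cv2.convertScaleAbs(cv2.resize(p[120:345,150:410],None,fx=2.5,fy=2.5,interpolation=cv2.INTER_CUBIC),alpha=2.5))
```

```text
t 23.8 pos [0.5828 0.2109 0.0841] yaw_y 77.17 z [-1.050e-02 -7.000e-04 -9.999e-01] F [ -6.65   4.83 -11.12] gap 0.001 q [-0.32  0.85 -0.18  1.67  0.22  0.65  0.73]
tool shift [-0.0063  0.0003  0.004 ] rot corr to down [-0.003  -0.0101 -0.    ]
wz rad 0.0057
```

View pics/c16.png

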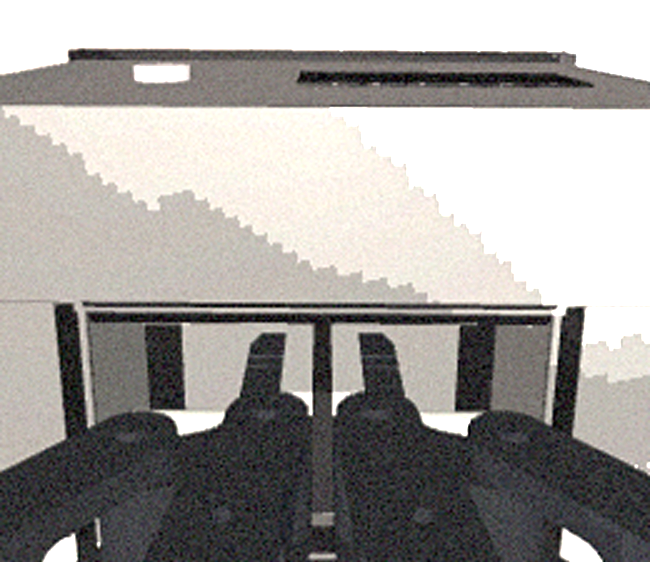

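{"op": "send_rows", "data": {
  "rows": [
    [0,0,0.0005,0,0,0,0],
    [-0.002,0,0,0,0,0,0],
    [-0.002,0,0,0,0,0,0],
    [0,0,0,0,0,0,0]
  ]
}}

```text
time_s: 24.25
ee_pos: [0.583, 0.2109, 0.0838]
tool_rot: [0.111, 0.994, -0.001, -0.008]
ft_force: [-14.1, 4.7, -1.7]
finger_gap: 0.002
```

{"op": "send_rows", "data": {
  "rows": [
    [0,0,0.002,0,0,0,0],
    [0,0,0.002,0,0,0,0],
    [0,0,0.001,0,0,0,0],
    [0,0,0,0,0,0,0]
  ]
}}

```text
time_s: 24.65
ee_pos: [0.5862, 0.2102, 0.0795]
tool_rot: [0.112, 0.994, -0.001, -0.005]
ft_force: [-7.8, 4.0, -2.0]
finger_gap: 0.003
```

Run:
```python
from h import *
delta([.5890,.2098,.08],76.85)
snap('wrist','w17')
p=load("w17")["p"][:,:,::-1]
cv2.imwrite("pics/c17.png",cv2.convertScaleAbs(cv2.resize(p[220:345,150:410],None,fx=3,fy=4,interpolation=cv2.INTER_CUBIC),alpha=3))
P,ok=cloud("w17")
for v in range(230,285,4): print(v,P[v,238].round(4),P[v,318].round(4))
```

```text
t 24.65 pos [0.5862 0.2102 0.0795] yaw_y 77.18 z [-1.110e-02 -6.000e-04 -9.999e-01] F [-7.81  4.01 -2.  ] gap 0.0033 q [-0.32  0.86 -0.18  1.66  0.22  0.65  0.73]
tool shift [-0.0029  0.0002 -0.0005] rot corr to down [-0.0031 -0.0107  0.    ]
wz rad 0.0058
230 [0.5559 0.2017 0.1293] [0.5629 0.2327 0.1292]
234 [0.5575 0.2012 0.1293] [0.5645 0.2324 0.1294]
238 [0.5601 0.2002 0.1267] [0.567  0.2321 0.1275]
242 [0.5621 0.1995 0.1257] [0.5697 0.2319 0.1251]
246 [0.5745 0.1923 0.0971] [0.5723 0.2316 0.1232]
250 [0.5769 0.1916 0.0967] [0.5863 0.2323 0.0961]
254 [0.579  0.191  0.0968] [0.5882 0.2319 0.0969]
258 [0.5816 0.1902 0.0957] [0.5909 0.2315 0.0958]
262 [0.5831 0.1901 0.0976] [0.5929 0.231  0.0964]
266 [0.5859 0.1891 0.0963] [0.5958 0.2306 0.0951]
270 [0.5883 0.1884 0.096 ] [0.5976 0.2302 0.0961]
274 [0.5905 0.1879 0.0961] [0.6002 0.2297 0.0956]
278 [0.5926 0.1874 0.0966] [0.6019 0.2293 0.0968]
282 [0.5949 0.1868 0.0966] [0.6041 0.2288 0.0971]
```

View pics/c17.png

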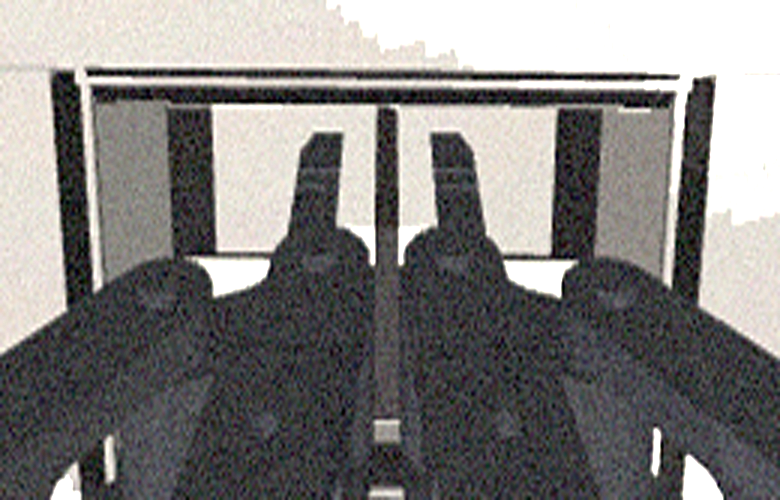

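{"op": "send_rows", "data": {
  "rows": [
    [0,0,0.001,0,0,0,0],
    [0,0,0.001,0,0,0,0],
    [0,0,0,0,0,0,0]
  ]
}}

```text
time_s: 25.0
ee_pos: [0.588, 0.2098, 0.0778]
tool_rot: [0.112, 0.994, -0.001, -0.004]
ft_force: [-7.2, 3.7, -4.3]
finger_gap: -0.002
```

{"op": "send_rows", "data": {
  "rows": [
    [0,0,0.001,0,0,0,0],
    [0,0,0.001,0,0,0,0],
    [0,0,0,0,0,0,0]
  ]
}}

```text
time_s: 25.3
ee_pos: [0.5896, 0.2095, 0.0767]
tool_rot: [0.112, 0.994, -0.0, -0.002]
ft_force: [-4.8, 2.0, -0.9]
finger_gap: -0.001
```

{"op": "send_rows", "data": {
  "rows": [
    [0,0,-0.0005,0,0,0,0],
    [0,0,-0.0005,0,0,0,0],
    [0,0,-0.0005,0,0,0,0],
    [0,0,-0.0005,0,0,0,0],
    [0,0,0,0,0,0,0]
  ]
}}

```text
time_s: 25.8
ee_pos: [0.592, 0.2089, 0.0783]
tool_rot: [0.113, 0.994, -0.0, -0.001]
ft_force: [-3.9, 2.4, -4.0]
finger_gap: 0.001
```

{"op": "send_rows", "data": {
  "rows": [
    [0.001,0,-0.0005,0,0,0,0],
    [0,0,-0.0005,0,0,0,0],
    [0,0,-0.0005,0,0,0,0],
    [0,0,-0.0005,0,0,0,0]
  ]
}}

```text
time_s: 26.2
ee_pos: [0.5946, 0.2084, 0.0814]
tool_rot: [0.114, 0.994, 0.0, 0.003]
ft_force: [4.4, -0.2, -5.5]
finger_gap: -0.0
```

{"op": "send_rows", "data": {
  "rows": [
    [0.002,0,0,0,0,0,0],
    [0.002,0,0,0,0,0,0]
  ]
}}

```text
time_s: 26.4
ee_pos: [0.5944, 0.2085, 0.0816]
tool_rot: [0.114, 0.993, 0.001, 0.006]
ft_force: [13.3, -1.3, -13.1]
finger_gap: -0.0
```

{"op": "send_rows", "data": {
  "rows": [
    [0,0,0,0,0,0,0],
    [0,0,0,0,0,0,0],
    [0,0,0,0,0,0,0]
  ]
}}

```text
time_s: 26.7
ee_pos: [0.5944, 0.2085, 0.0815]
tool_rot: [0.114, 0.993, 0.001, 0.006]
ft_force: [10.6, -2.2, -10.2]
finger_gap: -0.004
```

Run:
```python
from h import *
delta([.5895,.2098,.0816],76.85)
snap('wrist','w18')
p=load("w18")["p"][:,:,::-1]
cv2.imwrite("pics/c18.png",cv2.convertScaleAbs(cv2.resize(p[220:345,150:410],None,fx=3,fy=4,interpolation=cv2.INTER_CUBIC),alpha=3))
P,ok=cloud("w18")
for v in range(238,285,5): print(v,P[v,238].round(4),P[v,318].round(4))
```

```text
t 26.7 pos [0.5944 0.2085 0.0815] yaw_y 76.88 z [ 1.200e-02  7.000e-04 -9.999e-01] F [ 10.62  -2.2  -10.23] gap -0.0036 q [-0.32  0.86 -0.17  1.67  0.23  0.63  0.73]
tool shift [ 0.0051  0.0002 -0.0001] rot corr to down [ 0.0034  0.0115 -0.    ]
wz rad 0.0005
238 [0.5726 0.1951 0.1134] [0.5806 0.2311 0.1144]
243 [0.5767 0.1934 0.109 ] [0.585  0.2308 0.1102]
248 [0.5844 0.1896 0.0963] [0.5941 0.2309 0.0962]
253 [0.587  0.189  0.0968] [0.597  0.2303 0.096 ]
258 [0.5902 0.188  0.0959] [0.5995 0.2297 0.0969]
263 [0.5928 0.1873 0.0964] [0.6029 0.2292 0.0959]
268 [0.5955 0.1867 0.0968] [0.6056 0.2286 0.0962]
273 [0.5989 0.1856 0.0958] [0.6091 0.2281 0.0953]
278 [0.598  0.1868 0.1032] [0.6073 0.2273 0.1035]
283 [0.5996 0.1867 0.1054] [0.609  0.2268 0.1055]
```

View pics/c18.png

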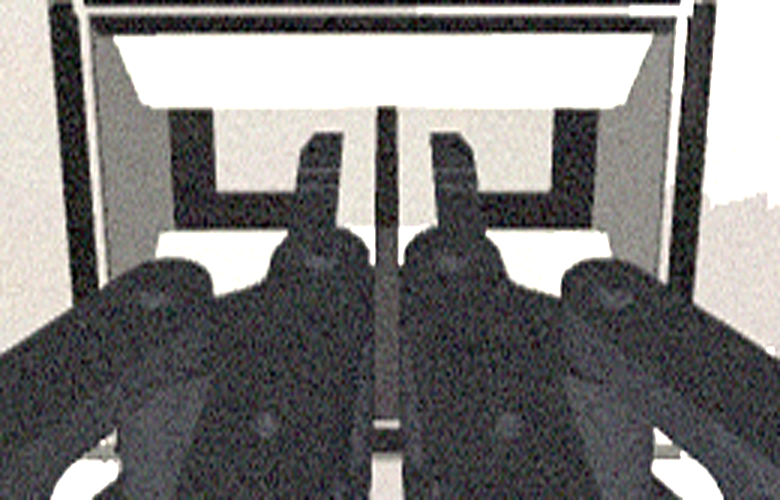

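{"op": "send_rows", "data": {
  "rows": [
    [-0.0025,0,0,0,-0.05,0,0],
    [-0.0025,0,0,0,-0.05,0,0],
    [-0.0025,0,0,0,-0.05,0,0],
    [-0.0025,0,0,0,-0.05,0,0],
    [0,0,0,0,0,0,0]
  ]
}}

```text
time_s: 27.25
ee_pos: [0.5971, 0.2078, 0.0821]
tool_rot: [0.112, 0.989, -0.012, 0.1]
ft_force: [-1.1, 0.1, 0.6]
finger_gap: -0.004
```

Run:
```python
from h import *
delta([.6,.2070,.0816],76.85)
snap('wrist','w19')
p=load("w19")["p"][:,:,::-1]
cv2.imwrite("pics/c19.png",cv2.convertScaleAbs(cv2.resize(p[200:345,150:410],None,fx=3,fy=4,interpolation=cv2.INTER_CUBIC),alpha=3))
P,ok=cloud("w19")
for v in range(218,285,5): print(v,P[v,238].round(4),P[v,318].round(4))
```

```text
t 27.25 pos [0.5971 0.2078 0.0821] yaw_y 77.11 z [ 0.195  -0.0457 -0.9797] F [-1.11  0.05  0.64] gap -0.0039 q [-0.5   0.82  0.03  1.84  0.33  0.35  0.56]
tool shift [-0.0028 -0.0001  0.001 ] rot corr to down [-0.0011  0.2002 -0.    ]
wz rad 0.0046
218 [0.5497 0.2041 0.1293] [0.5563 0.2332 0.1294]
223 [0.5519 0.2034 0.1291] [0.5581 0.2328 0.1299]
228 [0.5539 0.2028 0.1292] [0.5602 0.2325 0.13  ]
233 [0.5561 0.2022 0.1292] [0.5622 0.2321 0.1303]
238 [0.5584 0.2015 0.1291] [0.5658 0.2318 0.1283]
243 [0.5636 0.1994 0.1243] [0.571  0.2314 0.1241]
248 [0.5839 0.1899 0.0968] [0.5932 0.2309 0.0968]
253 [0.587  0.189  0.0967] [0.597  0.2303 0.0959]
258 [0.5905 0.1879 0.0963] [0.6005 0.2298 0.0956]
263 [0.5937 0.187  0.0963] [0.6028 0.2292 0.0968]
268 [0.5971 0.1859 0.0961] [0.6069 0.2287 0.0959]
273 [0.6013 0.1846 0.095 ] [0.6105 0.2281 0.0958]
278 [0.5976 0.1868 0.104 ] [0.6058 0.2278 0.1051]
283 [0.5984 0.1869 0.1069] [0.6071 0.2273 0.1074]
```

View pics/c19.png

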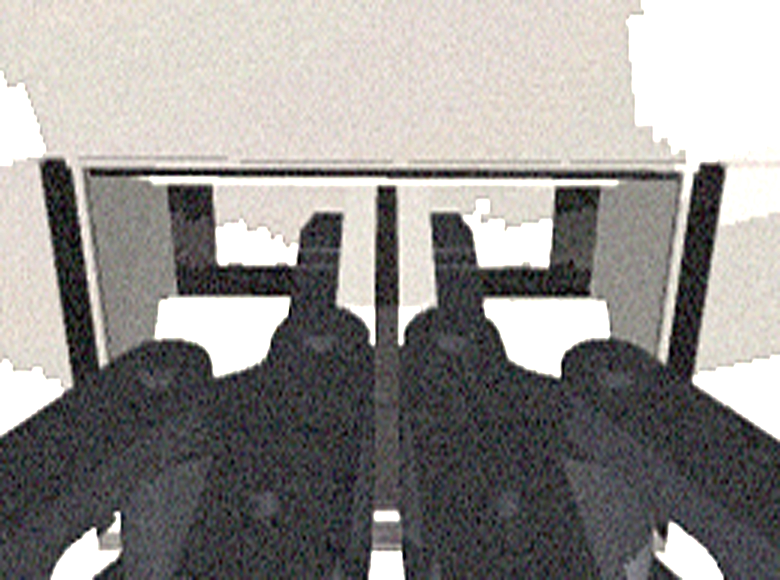

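{"op": "send_rows", "data": {
  "rows": [
    [-0.0001,0,-0.0005,0,0,0,0],
    [-0.0001,0,-0.0005,0,0,0,0],
    [-0.0001,0,-0.0005,0,0,0,0],
    [-0.0001,0,-0.0005,0,0,0,0],
    [-0.0001,0,-0.0005,0,0,0,0],
    [-0.0001,0,-0.0005,0,0,0,0]
  ]
}}

```text
time_s: 27.9
ee_pos: [0.5978, 0.2075, 0.0839]
tool_rot: [0.113, 0.989, -0.011, 0.099]
ft_force: [1.7, -0.5, -5.1]
finger_gap: 0.007
```

{"op": "send_rows", "data": {
  "rows": [
    [-0.0001,0,-0.0005,0,0,0,0],
    [-0.0001,0,-0.0005,0,0,0,0],
    [-0.0001,0,-0.0005,0,0,0,0],
    [-0.0001,0,-0.0005,0,0,0,0],
    [-0.0001,0,-0.0005,0,0,0,0],
    [-0.0001,0,-0.0005,0,0,0,0]
  ]
}}

```text
time_s: 28.5
ee_pos: [0.5965, 0.2079, 0.0875]
tool_rot: [0.112, 0.989, -0.011, 0.099]
ft_force: [-3.1, -0.1, 2.9]
finger_gap: -0.0
```

Run:
```python
from h import *
delta([.6,.2070,.0816],76.85)
snap('wrist','w20')
p=load("w20")["p"][:,:,::-1]
cv2.imwrite("pics/c20.png",cv2.convertScaleAbs(cv2.resize(p[200:345,150:410],None,fx=3,fy=4,interpolation=cv2.INTER_CUBIC),alpha=3))
P,ok=cloud("w20")
ax=np.array([.974,-.2275])
for v in range(230,295,4): print(v,[((P[v,u][:2]-[.5893,.2097])@ax).round(4) for u in(238,318)],P[v,238,2].round(4),P[v,318,2].round(4))
```

```text
t 28.5 pos [0.5965 0.2079 0.0875] yaw_y 77.05 z [ 0.1926 -0.0447 -0.9803] F [-3.15 -0.09  2.9 ] gap -0.0001 q [-0.49  0.81  0.02  1.84  0.33  0.36  0.57]
tool shift [-0.0023 -0.0001  0.0065] rot corr to down [-0.0004  0.1977  0.    ]
wz rad 0.0034
230 [np.float64(-0.0292), np.float64(-0.0296)] 0.1293 0.1298
234 [np.float64(-0.0255), np.float64(-0.0263)] 0.1265 0.1276
238 [np.float64(-0.0175), np.float64(-0.0175)] 0.1173 0.117
242 [np.float64(-0.0087), np.float64(-0.0082)] 0.1075 0.1065
246 [np.float64(0.0009), np.float64(0.0012)] 0.0971 0.0963
250 [np.float64(0.0041), np.float64(0.0041)] 0.0963 0.0961
254 [np.float64(0.0062), np.float64(0.0066)] 0.0971 0.0963
258 [np.float64(0.0091), np.float64(0.0084)] 0.0969 0.0976
262 [np.float64(0.0127), np.float64(0.0125)] 0.0957 0.0957
266 [np.float64(0.0079), np.float64(-0.093)] 0.1054 0.2329
270 [np.float64(0.0096), np.float64(0.0087)] 0.1066 0.1075
274 [np.float64(0.0099), np.float64(0.0102)] 0.1094 0.1089
278 [np.float64(0.0121), np.float64(0.0112)] 0.11 0.1108
282 [np.float64(0.0135), np.float64(0.0134)] 0.1115 0.1114
286 [np.float64(0.0152), np.float64(0.0136)] 0.1127 0.1141
290 [np.float64(-0.0185), np.float64(-0.0187)] 0.1521 0.1522
294 [np.float64(-0.0184), np.float64(-0.0192)] 0.154 0.1547
```

View pics/c20.png

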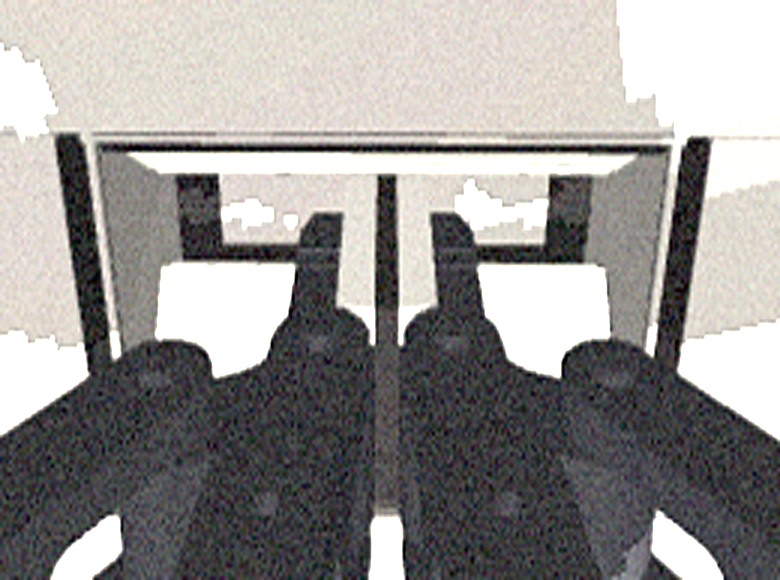

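{"op": "send_rows", "data": {
  "rows": [
    [-0.0001,0,-0.0005,0,0,0,0],
    [-0.0001,0,-0.0005,0,0,0,0],
    [-0.0001,0,-0.0005,0,0,0,0],
    [-0.0001,0,-0.0005,0,0,0,0],
    [-0.0001,0,-0.0005,0,0,0,0],
    [-0.0001,0,-0.0005,0,0,0,0]
  ]
}}

```text
time_s: 29.15
ee_pos: [0.5973, 0.2079, 0.0903]
tool_rot: [0.112, 0.989, -0.011, 0.099]
ft_force: [-4.2, 0.3, 5.8]
finger_gap: 0.003
```

{"op": "send_rows", "data": {
  "rows": [
    [-0.0001,0,-0.0005,0,0,0,0],
    [-0.0001,0,-0.0005,0,0,0,0],
    [-0.0001,0,-0.0005,0,0,0,0],
    [-0.0001,0,-0.0005,0,0,0,0],
    [-0.0001,0,-0.0005,0,0,0,0],
    [-0.0001,0,-0.0005,0,0,0,0]
  ]
}}

```text
time_s: 29.75
ee_pos: [0.5978, 0.208, 0.0938]
tool_rot: [0.112, 0.989, -0.011, 0.1]
ft_force: [-4.6, 0.4, 6.4]
finger_gap: -0.001
```

{"op": "send_rows", "data": {
  "rows": [
    [-0.0002,0,-0.001,0,0,0,0],
    [-0.0002,0,-0.001,0,0,0,0],
    [-0.0002,0,-0.001,0,0,0,0],
    [-0.0002,0,-0.001,0,0,0,0],
    [-0.0002,0,-0.001,0,0,0,0],
    [-0.0002,0,-0.001,0,0,0,0]
  ]
}}

```text
time_s: 30.35
ee_pos: [0.5994, 0.2078, 0.1005]
tool_rot: [0.113, 0.988, -0.011, 0.101]
ft_force: [-1.8, -0.7, 5.8]
finger_gap: 0.001
```

{"op": "send_rows", "data": {
  "rows": [
    [-0.0002,0,-0.001,0,0,0,0],
    [-0.0002,0,-0.001,0,0,0,0],
    [-0.0002,0,-0.001,0,0,0,0],
    [-0.0002,0,-0.001,0,0,0,0],
    [-0.0002,0,-0.001,0,0,0,0],
    [-0.0002,0,-0.001,0,0,0,0]
  ]
}}

```text
time_s: 30.95
ee_pos: [0.5974, 0.2077, 0.1053]
tool_rot: [0.112, 0.989, -0.011, 0.099]
ft_force: [-0.8, -0.1, 0.5]
finger_gap: -0.001
```

Free of the leaves now. I'll rise clear and move upright.

{"op": "send_rows", "data": {
  "rows": [
    [-0.0006,0,-0.003,0,0,0,0],
    [-0.0006,0,-0.003,0,0,0,0],
    [-0.0012,0,-0.006,0,0,0,0],
    [-0.0012,0,-0.006,0,0,0,0],
    [-0.002,0,-0.01,0,0,0,0],
    [-0.004,0,-0.02,0,0,0,0],
    [-0.004,0,-0.02,0,0,0,0],
    [-0.004,0,-0.02,0,0,0,0],
    [-0.004,0,-0.02,0,0,0,0],
    [0,0,0,0,0.1,0,0],
    [0,0,0,0,0.1,0,0],
    [0,0,0,0,0,0,0]
  ]
}}

```text
time_s: 32.15
ee_pos: [0.6006, 0.2054, 0.2165]
tool_rot: [0.116, 0.993, 0.0, 0.002]
ft_force: [0.0, -0.4, -0.3]
finger_gap: 0.002
```

Run:
```python
from h import *
delta([.6,.2070,.2],76.85)
snap('wrist','w21');snap('scene','s21')
p=load("w21")["p"][:,:,::-1]
P,ok=cloud("w21");Q=P.reshape(-1,3)
ax=np.array([.974,-.2275]);ay=np.array([.2275,.974])
d=Q[:,:2]-[.5893,.2097];lx=d@ax;ly=d@ay
for x0 in np.arange(-.022,.022,.004):
    m=(lx>x0)&(lx<x0+.004)&(abs(ly)<.036)&(Q[:,2]<.14);print(round(x0,3),m.sum(),np.median(Q[m,2]).round(4) if m.sum() else None)
```

```text
t 32.15 pos [0.6006 0.2054 0.2165] yaw_y 76.73 z [ 3.1e-03  5.0e-04 -1.0e+00] F [ 0.01 -0.44 -0.27] gap 0.0015 q [-0.31  0.69 -0.17  1.53  0.14  0.92  0.81]
tool shift [0.001  0.0014 0.0165] rot corr to down [0.0012 0.003  0.    ]
wz rad -0.0021
-0.022 375 0.1208
-0.018 347 0.1205
-0.014 408 0.1206
-0.01 347 0.1206
-0.006 389 0.1208
-0.002 191 0.1204
0.002 517 0.1203
0.006 342 0.1206
0.01 355 0.1207
0.014 356 0.1205
0.018 342 0.1221
```

View pics/w21.png

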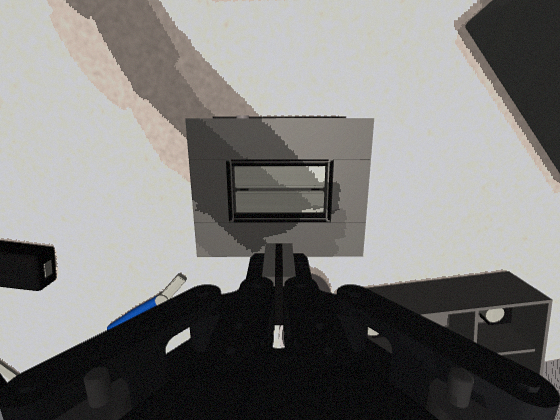

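View pics/s21.png

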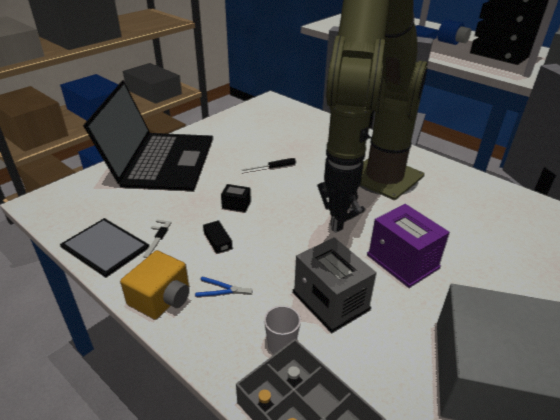

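```bash
python3 -c "
from bench import arm
print(arm.finish_job())"
```

```text
the job is handed in; nothing more can be done
None
```

The slim pack is in the grey charger, foot down, with the cradle pushed to its stop and both leaves of the flap closed over it. I handed the job in at about 32 s.

**What I did:** I gripped the pack near its top and pressed it through the flap, which took about 20 N at most. I then let go, turned the shut fingers to fit the slot and pushed the pack down.

**Last checks:**
- **Cradle:** The pack moved at about 2–11 N. It then stopped advancing while the force rose from 11 to 24 N over the last 2 mm commanded. That is how the hard stop should feel, and 24 N was the highest reading. Forces are only reported at the end of each call, and the cradle itself cannot be seen.
- **Pack depth:** The camera put the pack's top about 33 mm below the charger's top face. That is the shallow end of the expected 33–42 mm.
- **Flap:** After I came out, both leaves measured level, about 10 mm below the top face, and the tool read no force.
- **Other objects:** Everything else looks unmoved in the scene picture.

**What did not go as expected:**
- **Fingertips:** They sit about 20 mm behind the stated TCP, so I had gripped only the top few millimetres of the pack. It did not slip.
- **Coming out:** One leaf jammed on the fingers and pulled them sideways with up to about 14 N. I went back down, recentred, tilted the fingers 0.2 rad and came out slowly. The pack's top had not moved in the last pictures that showed it, and it is now hidden under the closed leaves.

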